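# Set up the disc cutter for cutting washers

### The arm

A 6-joint arm with a two-finger parallel gripper is mounted at the origin on a cart in front of the work surface, level with it; the furniture and walls round the work are solid. World frame = base frame: x ahead of the robot, y to its left, z up, the work surface at z = 0. Lengths are in mm, angles in rad, forces in N, time in s.
With the tool pointing down it reaches from about 325 to 900 mm from the base axis. Payload 3.5 kg.
Tool frame: the origin (TCP) lies at the very end of the fingers, on their centre line; the grasp point (between the pads) lies 19 mm behind it (env.grip_point_offset is the distance from the TCP to the grasp point, in mm); z points along the fingers, x is the direction in which the jaws open and shut, and the axes are right-handed (so a half turn about z gives the same grasp; the last joint's range is limited). The gripper opens to 85 mm and grips with 20 to 120 N. Pads are 22 mm wide; open, the fingers measure 114 mm over their backs; the gripper's body (76 mm by 85 mm) begins 54 mm behind the grasp point. The pads swing forward as they close: fully open they stand 13 mm farther back than shut.
Start: joints at [1.216, 0.276, -0.026, 1.268, 0, 1.467], TCP at [155.724, 605.287, 231.313] pointing down, gripper open.
Joint ranges: [-3.12, 3.12], [-0.85, 1.88], [-1.08, 1.24], [-1.95, 2.15], [-1.57, 1.53], [-3.14, 3.14]. Speed limits (rad/s): [2.57, 2.57, 3.14, 3.14, 3.14, 3.14].

### API

Orientations are given as a unit quaternion [w, x, y, z].
In Python, from bench import readout, cams, ticket, env gives the robot as it stands.
- The arm moves only by the tool step_arm, never from a script. Its argument "series" is a list of rows, each an object of numbers: "jaw": the closure, from 0 (fully open) to 1 (shut); "x", "y", "z": the shift along the world's x, y, z in mm; "yaw": the turn about the world's z in units of 5 degrees (1.0 is 5 degrees). A call has 1 to 10 rows; each row is the pose to reach, as a shift and turn from the pose commanded when the call began; what a row does not reach only later rows make up. A row lasts 1/12 s, in which the tool goes at most 41.7 mm and 7.16 degrees, less where a joint would pass 70% of its speed; a pose out of reach is approached as far as the arm can. A call with a gripper value outside its range is refused whole. The fingers move at their own pace and stop on an object; "newtons" is the grip in N (left out, the last holds). Time passes only in rows, so rows that repeat a pose let the fingers close. It gives the time, the measured TCP pose, the force and the opening at its end, in the units of the state.
- readout.observe(): the state, without advancing time (a new reading comes with each control period).
- cams.snapshot(name): name is "scene" or "side" or "wrist"; returns a dict with "image" (420x560x3 uint8, red, green, blue), "fx", "fy", "cx", "cy" (pixels), "position" and "rotation" of the camera in the world; the wrist camera has in their place "hand_eye" (4x4, takes a point from camera to tool coordinates, whose origin is the TCP and whose axes are the tool frame's). Camera axes: x right, y down, z forward; pixel columns grow to the right and rows downward; lengths in mm; the calibration is good to about 2 mm. A picture is of the moment at which its call begins: read the wrist's pose just before it. There is no depth.
- ticket.sign_off(): hands the job in, once; it reports no verdict.
The state is a dict: "time_s": time; "joints": joint angles; "qd": joint speeds; "joint_torque": joint torques, N m; "tool_pos": TCP position; "ee_rot": TCP orientation; "force": force on the tool from outside, world axes, zero at the start; "wrist_torque": the same for the moment, N m; "width": opening from 0.0 (shut) to 1.0 (fully open).
Only numpy, scipy, OpenCV 4.12 (cv2) and the standard library are available. Lean on these libraries where they do the work, as an engineer would, in place of code of your own. Each camera call takes 0.05 s, during which the arm holds its last target.

### The job

Get the disc cutter ready for cutting washers: lay the bare steel bench block square in the middle of the rubber pad, stand the cutter square in the middle of the block with its feed ledge towards you, and put each punch all the way down in its own hole, the thick one in the large hole and the thin one in the small hole. Lay the findings tin flat on the bench to the right of the pad, midway along the pad's right side, its long sides parallel to that side and three to four centimetres clear of it. Leave the near red-lidded pot and the brass brush where they are.

Things in the scene. Friction and masses are not known exactly. Their poses are not given: they have to be found in the camera images.
- pad: Black square rubber bench pad, 100 x 100 x 20 mm, fixed to the bench. Origin at the centre of its underside, on the bench; z up. Its -x side is the front side (towards the robot), its -y side is its right side; turned at most 12 degrees from the robot's own axes.
- block_center (a point): Centre of the loose steel bench block, a plain bare grey plate 64 x 64 x 16 mm, 0.5 kg, lying flat on the bench; this point is 8 mm above its underside. x and y run square to its sides, z up. Mind the fixed hearth board at x > 0.515, -0.10 < y < 0.22 m, 16 mm high, and the third hand on it, up to 0.22 m high.
- cutter_center (a point): Centre of the disc cutter, 62 (x) x 58 (y) x 32 mm tall, 0.55 kg, ledge roughly to the robot (20 deg). Point 16 mm above its underside. Dark lower plate, 10 mm; slot; bright upper plate that ends at x = -15 mm, leaving the feed ledge at the front (-x); two screws at the back. Upright holes right through to the block below: large 21 mm at (+4, +13.5), small 15 mm at (+4, -13.5). Grasp across y.
- large_punch_center (a point): Centre of the loose thick punch, a bright steel rod 18 mm in diameter and 62 mm long, 0.12 kg, standing upright on the bench, chamfered 2 mm at the foot, shallow groove 7 mm below the top; this point is half-way up (31 mm above its foot). z along the rod, up. All the way down in the cutter, 30 mm of it stand out of the top.
- small_punch_center (a point): Centre of the loose thin punch, the same but 12 mm in diameter, 0.055 kg, 62 mm long, standing upright; this point is half-way up (31 mm above its foot). All the way down in the cutter, 30 mm of it stand out of the top.
- tin_center (a point): Centre of the loose findings tin, a flat white lidded box 60 (x) x 90 (y) x 24 mm, 0.09 kg, lying flat on the bench; this point is 12.5 mm above its underside. y is its long axis, either way round will do.
- red_pot_center (a point): Centre of a loose small white pot with a red screw lid, 41 mm in diameter, 36 mm tall, standing at the near left of the bench (another stands fixed far back); a bystander, to be left where it stands.
- brush_center (a point): Centre of a loose brass wire brush with a wooden handle, 14 x 190 x 25 mm, this point 6 mm above its underside, y along the handle; a bystander, to be left where it lies.

How it is judged (in metres and radians):
At the end, for the whole second after the job is handed in: Block on pad: 12 mm of centre, 11 deg of square. Cutter on block: centre within 10 mm, 11 deg of pad's square, ledge to front. Each punch within 5 mm of fully down in its own hole. Tin flat, centre 85-155 mm right of pad's, 30 mm fore/aft, 14 deg of parallel. All at rest and released (x of block_center in the frame of pad between -0.012 and 0.012 m and y of block_center in the frame of pad between -0.012 and 0.012 m and z of block_center in the frame of pad between 0.024 and 0.032 m and (angle between the x axis of block_center and the x axis of pad, either way round below 0.2 rad or angle between the y axis of block_center and the x axis of pad, either way round below 0.2 rad) and z of cutter_center in the frame of block_center between 0.02 and 0.028 m and horizontal distance between cutter_center and block_center below 0.01 m and angle between the x axis of cutter_center and the x axis of pad, either way round below 0.2 rad and y of tin_center in the frame of cutter_center below -0.05 m and angle between each of cutter_center, tin_center's own z axis and vertical below 0.1 rad and x of large_punch_center in the frame of cutter_center between 0 and 0.008 m and y of large_punch_center in the frame of cutter_center between 0.0095 and 0.0175 m and z of large_punch_center in the frame of cutter_center between 0.01 and 0.02 m and x of small_punch_center in the frame of cutter_center between 0 and 0.008 m and y of small_punch_center in the frame of cutter_center between -0.0175 and -0.0095 m and z of small_punch_center in the frame of cutter_center between 0.01 and 0.02 m and x of tin_center in the frame of pad between -0.03 and 0.03 m and y of tin_center in the frame of pad between -0.155 and -0.085 m and z of tin_center in the frame of pad between 0.0075 and 0.0175 m and angle between the y axis of tin_center and the x axis of pad, either way round below 0.25 rad and linear speed of each of block, cutter, large_punch, small_punch, tin below 0.02 m/s); the robot touches nothing.
It fails at once if the red-lidded pot is moved by more than 20 mm (distance of red_pot_center from where it was at the start of the episode above 0.02 m).
It fails at once if the brass brush is moved by more than 20 mm (distance of brush_center from where it was at the start of the episode above 0.02 m).
It also fails if it takes over 128 s, if anything falls off the work surface, if the arm or the gripper's body presses on something with over 40 N, if the wrist force passes 120 N, or if a joint passes its speed limit or range.

## Working session

There is one attempt and no reset: what is moved stays moved. The work goes in short steps, Python scripts to look and compute and a tool call to move; the robot and the scene stay as the last step left them, time stands still between calls to the robot, and variables do not carry over. Pictures are saved under pics/ and viewed, and the job is handed in when it is done.

Besides the shell and the picture viewer there is one more tool, called after "Request:" in YAML: its name, and indented under it one key for each argument. step_arm: Moves the arm, as the interface text tells. Its arguments: {"type":"object","properties":{"series":{"type":"array"},"newtons":{"type":"number"}},"required":["series"]}

```bash
ls; mkdir -p pics; python3 - <<'E'
from bench import readout,cams,env
import cv2,numpy as np
print(readout.observe()); print(env.grip_point_offset, [a for a in dir(env) if a[0]!='_'])
for n in ["scene","side","wrist"]:
    s=cams.snapshot(n); cv2.imwrite(f"pics/{n}0.png",s["image"][:,:,::-1])
    print(n,{k:(np.round(v,3).tolist() if k!="image" else 0) for k,v in s.items()})
E
```

```text
pics
{'time_s': 0.0, 'joints': array([ 1.21555374e+00,  2.77145423e-01, -2.78893180e-02,  1.26798319e+00,
       -6.69692513e-05,  1.46741098e+00]), 'qd': array([-0.00158214,  0.00129687,  0.00054721,  0.00037847,  0.00228804,
       -0.00154991]), 'joint_torque': array([ 1.23628270e-03, -4.45512557e+01,  2.95199865e+01,  1.64325762e-02,
        4.98998577e-05,  3.42158648e-07]), 'tool_pos': array([155.50014397, 604.54507607, 230.14799887]), 'ee_rot': array([ 6.14792251e-04,  7.90316840e-01,  6.12697362e-01, -9.25760499e-04]), 'force': array([ 0.21652413, -0.55656348,  0.33594229]), 'wrist_torque': array([-0.0324365 , -0.02172615, -0.01217184]), 'width': 0.999687181850848}
18.700000000000003 ['Unreachable', 'grip_point_offset']
scene {'image': 0, 'fx': 546.5, 'fy': 546.5, 'cx': 278.02, 'cy': 205.243, 'position': [-275.861, -921.413, 574.639], 'rotation': [-0.503, 0.779, -0.316, 0.201]}
side {'image': 0, 'fx': 402.215, 'fy': 402.215, 'cx': 281.517, 'cy': 203.921, 'position': [499.953, 932.916, 631.38], 'rotation': [0.001, -0.023, 0.861, -0.509]}
wrist {'image': 0, 'fx': 359.943, 'fy': 359.943, 'cx': 281.252, 'cy': 211.002, 'hand_eye': [[1.0, -0.0, -0.001, -0.562], [0.001, 0.958, 0.286, -71.843], [0.001, -0.286, 0.958, -143.309], [0.0, 0.0, 0.0, 1.0]]}
```

View pics/scene0.png

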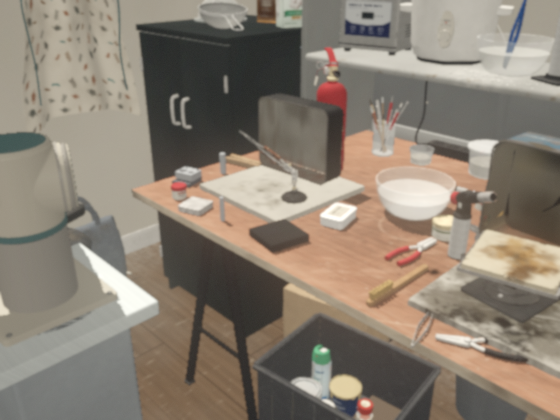

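View pics/side0.png

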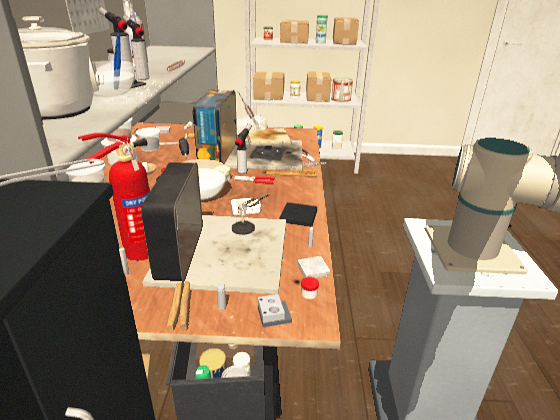

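View pics/wrist0.png

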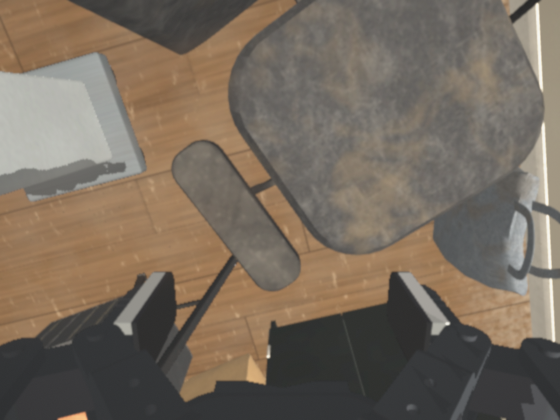

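```bash
cat > h.py <<'E'
from bench import readout,cams,ticket,env
import cv2,numpy as np
from scipy.spatial.transform import Rotation as R
def q2R(q): q=np.array(q); return R.from_quat(q[[1,2,3,0]]).as_matrix()
def snap(n,fn=None):
    o=readout.observe(); s=cams.snapshot(n)
    if n=="wrist":
        T=np.eye(4);T[:3,:3]=q2R(o["ee_rot"]);T[:3,3]=o["tool_pos"]
        M=T@np.array(s["hand_eye"])
    else:
        M=np.eye(4);r=np.array(s["rotation"]);M[:3,:3]=q2R(r) if r.size==4 else r;M[:3,3]=s["position"]
    s["M"]=M;s["bgr"]=np.ascontiguousarray(s["image"][:,:,::-1])
    if fn: cv2.imwrite("pics/"+fn,s["bgr"])
    np.savez("last_%s.npz"%n,M=M,K=np.array([s["fx"],s["fy"],s["cx"],s["cy"]]),img=s["bgr"])
    return s
def load(n):
    d=np.load("last_%s.npz"%n);K=d["K"]
    return dict(M=d["M"],fx=K[0],fy=K[1],cx=K[2],cy=K[3],bgr=d["img"])
def ray(s,u,v):
    d=np.array([(u-s["cx"])/s["fx"],(v-s["cy"])/s["fy"],1.]);return s["M"][:3,3],s["M"][:3,:3]@d
def onz(s,uv,z):
    out=[]
    for u,v in np.atleast_2d(uv):
        p,d=ray(s,u,v);out.append(p+d*(z-p[2])/d[2])
    return np.array(out)
def proj(s,P):
    P=np.atleast_2d(P);c=(P-s["M"][:3,3])@s["M"][:3,:3]
    return np.c_[c[:,0]/c[:,2]*s["fx"]+s["cx"],c[:,1]/c[:,2]*s["fy"]+s["cy"]]
def crop(s,x0,y0,x1,y1,k,fn):
    cv2.imwrite("pics/"+fn,cv2.resize(s["bgr"][y0:y1,x0:x1],None,fx=k,fy=k,interpolation=cv2.INTER_CUBIC))
E
python3 - <<'E'
from h import *
a=snap("scene");b=snap("side")
np.set_printoptions(precision=1,suppress=True)
for nm,z,uv in [("pad",20,(278,235)),("block",16,(195,206)),("pot",36,(179,188)),("cutter",32,(188,174)),("tin?",24,(339,215)),("brush?",6,(397,283)),("p1foot",0,(222,220)),("p2foot",0,(223,173))]:
    print(nm,onz(a,uv,z))
for nm,z,uv in [("pad",20,(298,214)),("block",16,(313,266)),("pot",36,(310,284)),("cutter",32,(272,308)),("tin?",24,(246,206)),("handle?",6,(180,305)),("p1foot",0,(311,247)),("p2foot",0,(222,307))]:
    print(nm,onz(b,uv,z))
crop(a,140,140,360,260,3.6,"sc1.png");crop(b,150,190,350,340,4,"si1.png")
E
```

```text
pad [[ 460.7 -154.6   20. ]]
block [[426.7 105.3  16. ]]
pot [[438.4 188.2  36. ]]
cutter [[519.1 262.7  32. ]]
tin? [[ 627.7 -187.1   24. ]]
brush? [[ 504.5 -437.     6. ]]
p1foot [[445.   23.1   0. ]]
p2foot [[643.9 267.3   0. ]]
pad [[ 479.2 -117.1   20. ]]
block [[440.5 129.5  16. ]]
pot [[451.1 222.1  36. ]]
cutter [[532.2 299.7  32. ]]
tin? [[ 640.  -146.4   24. ]]
handle? [[735.6 276.1   6. ]]
p1foot [[442.1  24.6   0. ]]
p2foot [[644.4 270.    0. ]]
```

View pics/sc1.png

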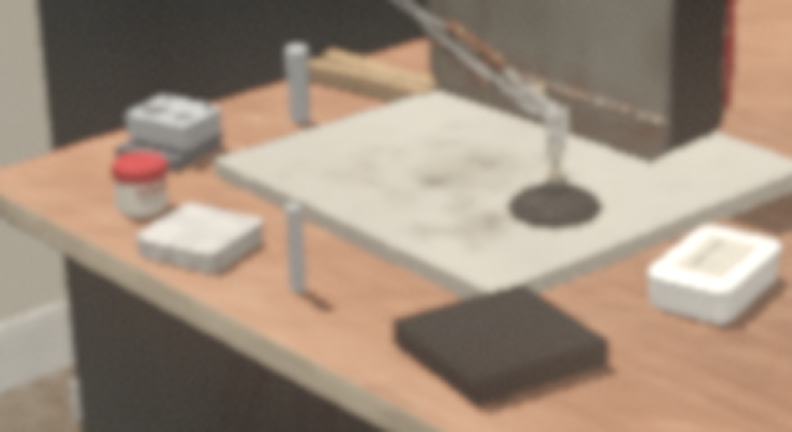

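View pics/si1.png

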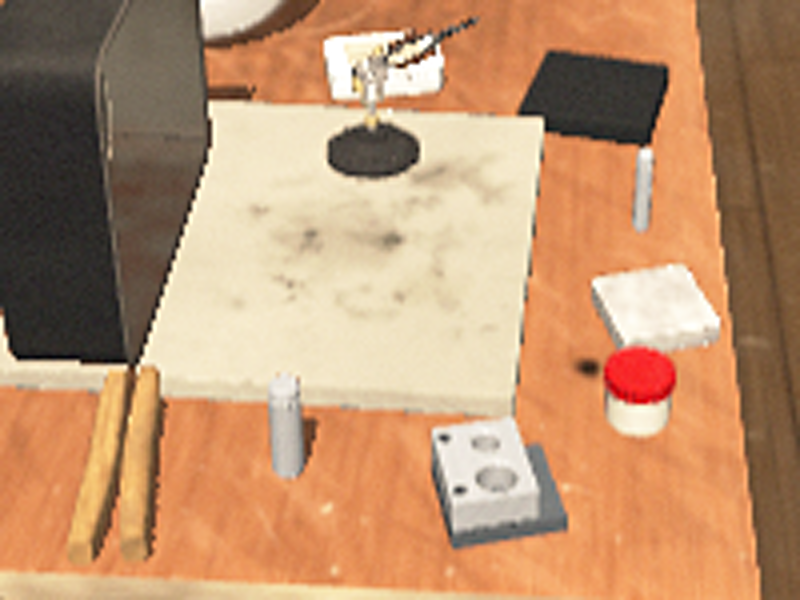

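Request:
step_arm:
  series:
    - {"x":30,"y":-20,"z":30,"yaw":1}
    - {"x":60,"y":-50,"z":50,"yaw":2}
    - {"x":85,"y":-85,"z":70,"yaw":2.9}
    - {"x":110,"y":-120,"z":80,"yaw":2.9}
    - {"x":135,"y":-155,"z":90,"yaw":2.9}
    - {"x":155,"y":-190,"z":90,"yaw":2.9}
    - {"x":170,"y":-225,"z":90,"yaw":2.9}
    - {"x":185,"y":-260,"z":90,"yaw":2.9}
    - {"x":200,"y":-295,"z":90,"yaw":2.9}
    - {"x":210,"y":-335,"z":90,"yaw":2.9}

```text
$.series[0]: bad value
```

Request:
step_arm:
  series:
    - {"x":5,"y":-40}
    - {"x":5,"y":-60}
    - {"x":5,"y":-60}
    - {"x":5,"y":-60}
    - {"x":5,"y":-60}

```text
$.series[0]: bad value
```

```bash
python3 - <<'E'
from h import *
s=snap("wrist","w1.png");o=readout.observe();print(o["time_s"],o["tool_pos"],o["joints"],q2R(o["ee_rot"])[:,0],o["force"])
E
```

```text
0.3 [155.61059521 605.05379923 230.90772664] [ 1.21563427e+00  2.76673774e-01 -2.68988872e-02  1.26798368e+00
  1.32043879e-05  1.46742127e+00] [ 2.49134911e-01  9.68468496e-01 -7.54598776e-04] [-0.3875758   0.63400126 -0.4684564 ]
```

View pics/w1.png

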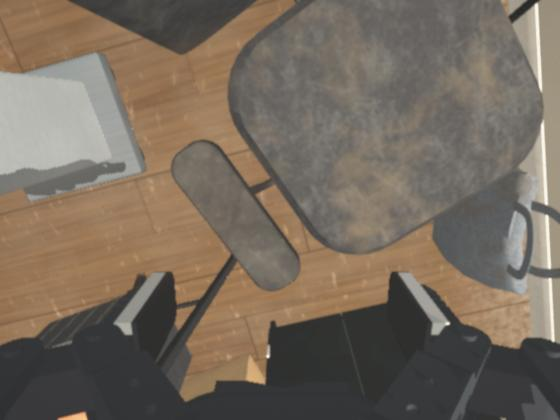

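Request:
step_arm:
  series:
    - {"jaw":0,"x":30,"y":-20,"z":30,"yaw":1}
    - {"jaw":0,"x":60,"y":-50,"z":50,"yaw":2}
    - {"jaw":0,"x":85,"y":-85,"z":70,"yaw":2.9}
    - {"jaw":0,"x":110,"y":-120,"z":80,"yaw":2.9}
    - {"jaw":0,"x":135,"y":-155,"z":90,"yaw":2.9}
    - {"jaw":0,"x":155,"y":-190,"z":90,"yaw":2.9}
    - {"jaw":0,"x":170,"y":-225,"z":90,"yaw":2.9}
    - {"jaw":0,"x":185,"y":-260,"z":90,"yaw":2.9}
    - {"jaw":0,"x":200,"y":-295,"z":90,"yaw":2.9}
    - {"jaw":0,"x":210,"y":-335,"z":90,"yaw":2.9}

```text
time_s: 1.13
tool_pos: [364.8, 275.7, 321.5]
ee_rot: [0.0, 0.707, 0.708, 0.001]
force: [0.5, 0.2, 1.0]
width: 0.999
```

Request:
step_arm:
  series:
    - {"jaw":0,"x":5,"y":-40,"z":0,"yaw":0}
    - {"jaw":0,"x":5,"y":-70,"z":0,"yaw":0}
    - {"jaw":0,"x":5,"y":-100,"z":0,"yaw":0}
    - {"jaw":0,"x":5,"y":-100,"z":0,"yaw":0}
    - {"jaw":0,"x":5,"y":-100,"z":0,"yaw":0}

```text
time_s: 1.55
tool_pos: [368.8, 176.2, 321.5]
ee_rot: [0.0, 0.708, 0.706, 0.0]
force: [-0.5, 0.5, -0.7]
width: 1.0
```

```bash
python3 - <<'E'
from h import *
s=snap("wrist","w1.png");o=readout.observe();print(o["time_s"],o["tool_pos"],o["joints"],q2R(o["ee_rot"])[:,0],o["force"])
E
```

```text
1.6 [368.93130072 177.11274279 321.50427831] [ 2.88903866e-01 -1.52349892e-01 -2.97538224e-01  1.42474387e+00
  5.61341412e-04  2.89203903e-01] [2.99532260e-04 9.99999647e-01 7.84468258e-04] [-0.04851142  0.57806211  0.36381384]
```

View pics/w1.png

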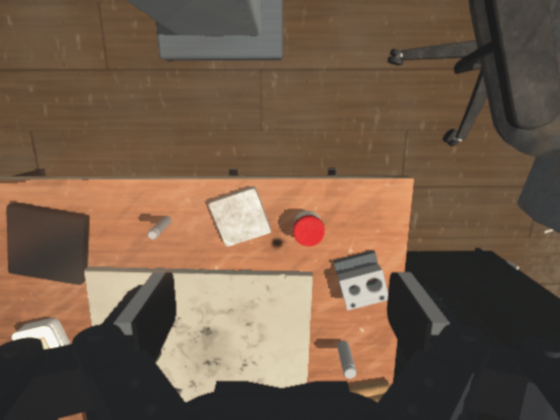

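```bash
python3 - <<'E'
from h import *
s=load("wrist"); crop(s,140,180,280,255,5.6,"c1.png"); crop(s,290,205,400,385,3.3,"c2.png"); crop(s,0,190,110,300,5,"c3.png")
E
```

```text
(no output)
```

View pics/c1.png

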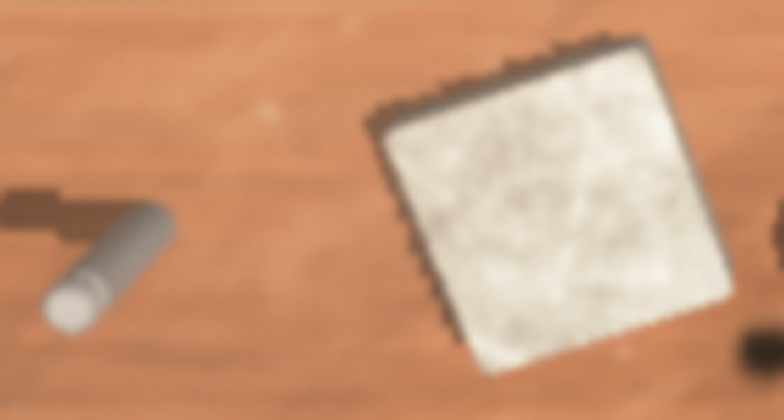

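View pics/c2.png

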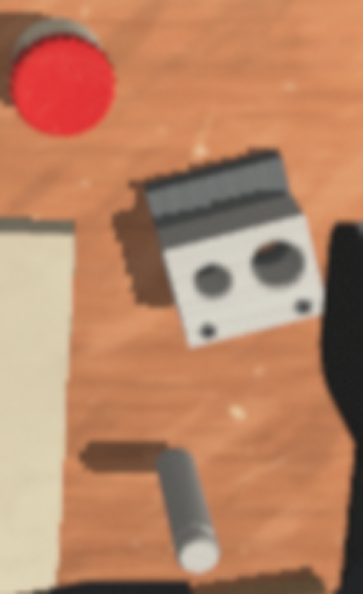

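View pics/c3.png

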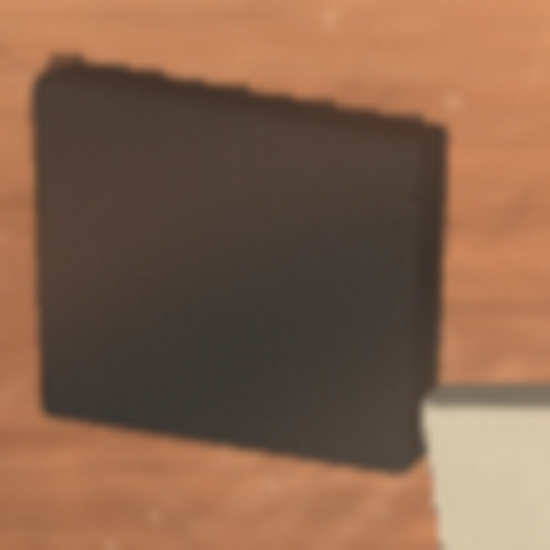

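```bash
python3 - <<'E'
from h import *
np.set_printoptions(precision=1,suppress=True)
s=load("wrist")
f=lambda pts,k,o:np.array(pts)/k+np.array(o)-0.0
def rect(n,P):
    e=[np.linalg.norm(P[i]-P[i-1]) for i in range(4)]
    ang=[np.degrees(np.arctan2(*(P[(i+1)%4]-P[i])[[1,0]])) for i in range(4)]
    print(n,P.mean(0),"edges",np.array(e),"ang",np.array(ang))
b=onz(s,f([(388,132),(642,40),(733,290),(487,375)],5.6,(140,180)),16);rect("block",b)
c=onz(s,f([(163,250),(303,213),(324,311),(191,347)],3.3,(290,205)),32);rect("cutter top",c)
h=onz(s,f([(213,281),(278,262)],3.3,(290,205)),32);print(h, np.linalg.norm(h[1]-h[0]))
print("thick",onz(s,f([(199,556)],3.3,(290,205)),62),"thin",onz(s,f([(70,308)],5.6,(140,180)),62))
p=onz(s,f([(40,80),(430,130),(405,470),(45,410)],5,(0,190)),20);rect("pad",p)
print(onz(s,[(308,231)],36))
a=snap("scene");print(p)
E
```

```text
block [439.9 121.6  16. ] edges [63.7 63.  63.8 62.9] ang [ 110.    18.3  -70.1 -161.6]
cutter top [537.2 286.2  32. ] edges [46.6 57.6 45.7 56.2] ang [ 106.4   15.2  -72.8 -163.1]
[[537.2 273.2  32. ]
 [528.7 299.   32. ]] 27.208138790015795
thick [[646.2 267.7  62. ]] thin [[446.4  21.6  62. ]]
pad [ 476.5 -137.2   20. ] edges [ 95.1  99.  100.3  96.7] ang [  82.   -12.9 -101.   168.4]
[[451.3 208.8  36. ]]
[[ 421.9 -175.9   20. ]
 [ 435.6  -77.8   20. ]
 [ 533.4 -100.2   20. ]
 [ 515.  -195.1   20. ]]
```

Request:
step_arm:
  series:
    - {"jaw":0,"x":5,"y":-40,"z":0,"yaw":0}
    - {"jaw":0,"x":10,"y":-80,"z":0,"yaw":0}
    - {"jaw":0,"x":15,"y":-120,"z":0,"yaw":0}
    - {"jaw":0,"x":20,"y":-160,"z":0,"yaw":0}
    - {"jaw":0,"x":25,"y":-200,"z":0,"yaw":0}
    - {"jaw":0,"x":30,"y":-240,"z":0,"yaw":0}
    - {"jaw":0,"x":35,"y":-280,"z":0,"yaw":0}
    - {"jaw":0,"x":40,"y":-310,"z":0,"yaw":0}
    - {"jaw":0,"x":40,"y":-310,"z":0,"yaw":0}
    - {"jaw":0,"x":40,"y":-310,"z":0,"yaw":0}

```text
time_s: 2.48
tool_pos: [409.6, -133.1, 321.0]
ee_rot: [-0.001, 0.707, 0.707, 0.0]
force: [0.3, 0.7, 0.4]
width: 0.999
```

```bash
python3 - <<'E'
from h import *
s=snap("wrist","w2.png");o=readout.observe();print(o["time_s"],o["tool_pos"],o["joints"])
a=load("scene") if False else snap("scene")
print(onz(a,[(294,197)],16))
E
```

```text
2.5333 [ 409.25839477 -132.09973533  320.98270119] [-4.63238541e-01 -1.11286659e-01 -2.63625106e-01  1.41973949e+00
  6.81357448e-04 -4.65101132e-01]
[[640.7398727 -26.6680962  16.       ]]
```

View pics/w2.png

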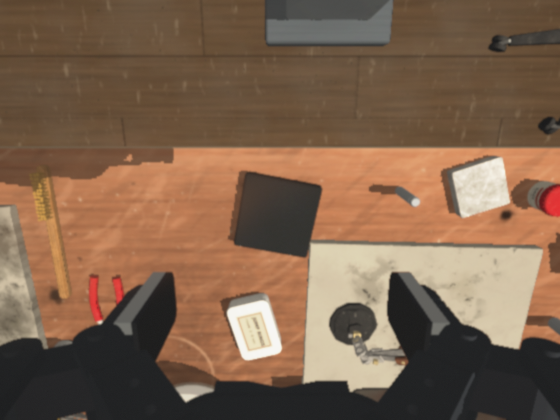

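```bash
python3 - <<'E'
from h import *
s=load("wrist"); crop(s,220,160,330,370,2.8,"c4.png")
crop(s,220,160,330,265,5,"c4.png");crop(s,215,285,295,365,6,"c5.png")
E
```

```text
(no output)
```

View pics/c4.png

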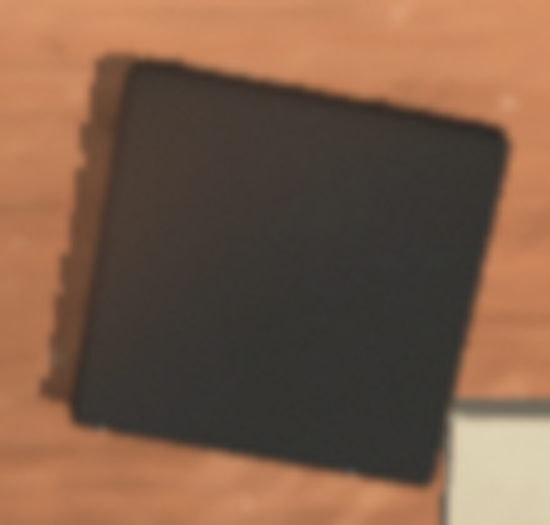

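View pics/c5.png

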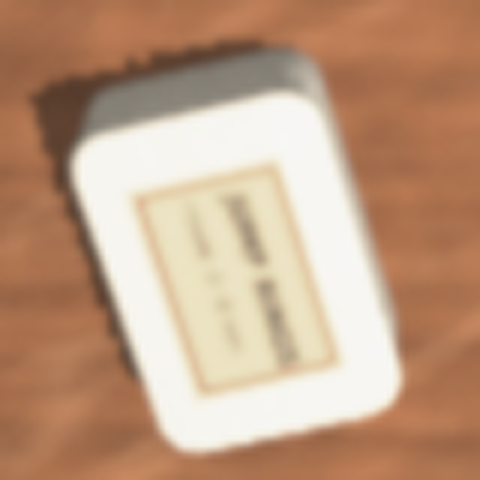

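```bash
cat >> h.py <<'E'
np.set_printoptions(precision=1,suppress=True)
def isect(a,b):
    h=lambda p:np.array([p[0],p[1],1.])
    l=np.cross(np.cross(h(a[0]),h(a[1])),np.cross(h(b[0]),h(b[1])));return l[:2]/l[2]
def quad(lines): return np.array([isect(lines[i-1],lines[i]) for i in range(4)])
f=lambda pts,k,o:np.array(pts)/k+np.array(o)
def rect(n,P):
    e=[np.linalg.norm(P[i]-P[i-1]) for i in range(4)]
    ang=[np.degrees(np.arctan2(*(P[(i+1)%4]-P[i])[[1,0]])) for i in range(4)]
    print(n,P.mean(0),"edges",np.array(e),"ang",np.array(ang))
E
python3 - <<'E'
from h import *
s=load("wrist")
p=onz(s,f([(130,72),(508,136),(430,487),(72,423)],5,(220,160)),20);rect("pad",p);print(p)
t=quad([((72,165),(160,430)),((195,453),(385,408)),((402,375),(325,120)),((290,92),(105,135))])
t=onz(s,f(t,6,(215,285)),24.5);rect("tin",t);print(t)
print(onz(s,f([(237,279)],6,(215,285)),24.5))
sc=snap("scene");print(proj(sc,p),proj(sc,t))
print("thin",onz(s,[(414.5,202)],62),onz(s,[(40,205)],6))
E
```

```text
pad [ 477.8 -139.5   20. ] edges [95.9 96.4 97.8 97. ] ang [  80.2  -10.5 -101.   169.2]
[[ 422.  -178.    20. ]
 [ 438.4  -83.    20. ]
 [ 534.5 -100.9   20. ]
 [ 516.1 -196.1   20. ]]
tin [ 645.7 -171.1   24.5] edges [59.8 89.3 60.6 88.2] ang [  13.9  105.6 -165.6  -75.4]
[[ 610.2 -210.9   24.5]
 [ 696.9 -189.4   24.5]
 [ 680.6 -131.    24.5]
 [ 595.1 -153.    24.5]]
[[ 646.3 -171.9   24.5]]
[[272.5 244.6]
 [248.8 227.7]
 [284.8 217.2]
 [309.2 233.1]] [[342.  220.3]
 [358.3 206.5]
 [335.5 201.4]
 [318.8 214.5]]
thin [[446.4  20.2  62. ]] [[ 465.5 -452.9    6. ]]
```

Request:
step_arm:
  newtons: 60
  series:
    - {"jaw":0.08,"x":5,"y":38,"z":-10,"yaw":1}
    - {"jaw":0.08,"x":10,"y":76,"z":-20,"yaw":2}
    - {"jaw":0.08,"x":15,"y":114,"z":-30,"yaw":3}
    - {"jaw":0.08,"x":20,"y":152,"z":-45,"yaw":3.8}
    - {"jaw":0.08,"x":25,"y":188,"z":-62,"yaw":3.8}
    - {"jaw":0.08,"x":28,"y":222,"z":-80,"yaw":3.8}
    - {"jaw":0.08,"x":31,"y":246,"z":-110,"yaw":3.8}
    - {"jaw":0.08,"x":31,"y":254,"z":-150,"yaw":3.8}
    - {"jaw":0.08,"x":31,"y":254,"z":-180,"yaw":3.8}
    - {"jaw":0.08,"x":31,"y":254,"z":-180,"yaw":3.8}

```text
time_s: 3.47
tool_pos: [433.1, 122.9, 135.5]
ee_rot: [-0.005, 0.578, 0.816, -0.004]
force: [-1.7, -0.3, 0.4]
width: 0.919
```

Request:
step_arm:
  series:
    - {"jaw":0.08,"x":0,"y":0,"z":-10,"yaw":0}
    - {"jaw":0.08,"x":0,"y":0,"z":-10,"yaw":0}

```text
time_s: 3.63
tool_pos: [439.6, 121.9, 131.4]
ee_rot: [0.0, 0.58, 0.815, 0.0]
force: [-1.0, 0.5, -0.1]
width: 0.923
```

```bash
cat > st.py <<'E'
from h import *
import sys
s=snap("wrist",sys.argv[1] if len(sys.argv)>1 else None);o=readout.observe();r=q2R(o["ee_rot"])
print(round(o["time_s"],2),"tcp",o["tool_pos"],"jaw heading",np.degrees(np.arctan2(r[1,0],r[0,0])),"j",np.round(o["joints"],2),"F",o["force"],"w",round(o["width"]*85,1))
E
python3 st.py w3.png
```

```text
3.68 tcp [440.4 121.7 132.4] jaw heading 109.10267351138758 j [ 0.1  0.1 -0.5  1.   0.  -0.2] F [-0.   0.2  0.6] w 78.5
```

View pics/w3.png

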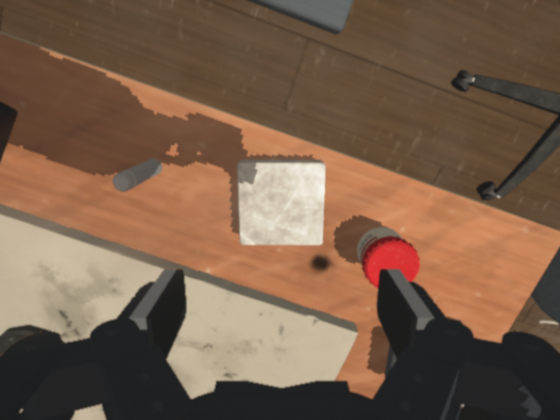

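```bash
python3 - <<'E'
from h import *
s=load("wrist")
rect("block",onz(s,[(239,163),(325,163),(323,245),(240,245)],16))
for z in (0,-5,-8,-13):print(z)
E
```

```text
block [440.2 121.3  16. ] edges [63.5 62.  63.5 64. ] ang [ 109.1   19.7  -70.9 -162.1]
0
-5
-8
-13
```

Request:
step_arm:
  series:
    - {"jaw":0.08,"x":0,"y":0,"z":-35,"yaw":0}
    - {"jaw":0.08,"x":0,"y":0,"z":-70,"yaw":0}
    - {"jaw":0.08,"x":0,"y":0,"z":-100,"yaw":0}
    - {"jaw":0.08,"x":0,"y":0,"z":-116,"yaw":0}
    - {"jaw":0.08,"x":0,"y":0,"z":-124,"yaw":0}
    - {"jaw":0.08,"x":0,"y":0,"z":-129,"yaw":0}
    - {"jaw":0.08,"x":0,"y":0,"z":-131,"yaw":0}
    - {"jaw":0.08,"x":0,"y":0,"z":-133,"yaw":0}
    - {"jaw":0.08,"x":0,"y":0,"z":-133,"yaw":0}

```text
time_s: 4.43
tool_pos: [441.3, 121.4, -0.5]
ee_rot: [0.001, 0.58, 0.814, 0.001]
force: [-0.6, -0.3, -0.2]
width: 0.919
```

```bash
python3 st.py w4.png; python3 -c "
from h import *
s=snap('side');crop(s,240,180,400,300,5,'s4.png')"
```

```text
4.48 tcp [441.1 121.4  -0.5] jaw heading 109.0642850441428 j [ 0.1  0.2 -0.6  0.7  0.  -0.2] F [-0.2  0.   0.3] w 78.5
```

View pics/s4.png

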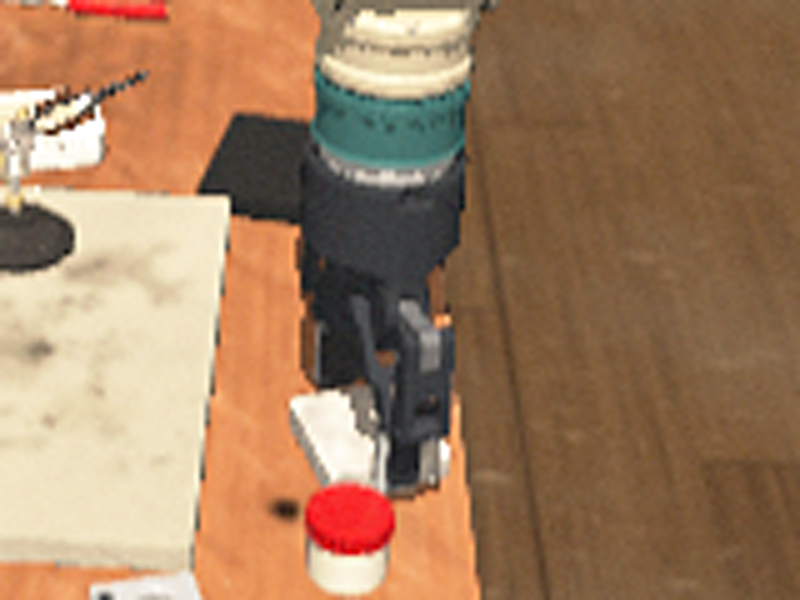

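View pics/w4.png

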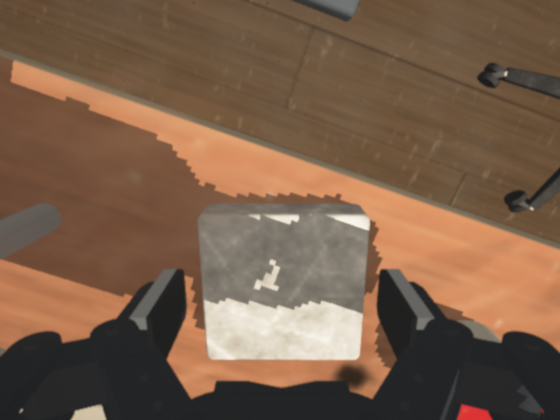

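Request:
step_arm:
  series:
    - {"jaw":0.08,"x":0,"y":0,"z":-2,"yaw":0}
    - {"jaw":0.08,"x":0,"y":0,"z":-4,"yaw":0}
    - {"jaw":0.4,"x":0,"y":0,"z":-4,"yaw":0}
    - {"jaw":0.4,"x":0,"y":0,"z":-4,"yaw":0}
    - {"jaw":0.4,"x":0,"y":0,"z":-4,"yaw":0}
    - {"jaw":0.4,"x":0,"y":0,"z":-4,"yaw":0}
    - {"jaw":0.4,"x":0,"y":0,"z":-4,"yaw":0}
    - {"jaw":0.4,"x":0,"y":0,"z":-4,"yaw":0}

```text
time_s: 5.2
tool_pos: [439.7, 121.5, -5.4]
ee_rot: [-0.0, 0.58, 0.815, 0.0]
force: [-1.8, -0.1, 5.0]
width: 0.735
```

Request:
step_arm:
  newtons: 80
  series:
    - {"jaw":0.45,"x":0,"y":0,"z":10,"yaw":0}
    - {"jaw":0.45,"x":0,"y":0,"z":35,"yaw":0}
    - {"jaw":0.45,"x":0,"y":0,"z":70,"yaw":0}
    - {"jaw":0.45,"x":0,"y":-10,"z":105,"yaw":-0.5}
    - {"jaw":0.45,"x":5,"y":-40,"z":120,"yaw":-1.5}
    - {"jaw":0.45,"x":10,"y":-75,"z":125,"yaw":-2.5}
    - {"jaw":0.45,"x":15,"y":-112,"z":125,"yaw":-3.5}
    - {"jaw":0.45,"x":20,"y":-150,"z":125,"yaw":-4.5}
    - {"jaw":0.45,"x":28,"y":-188,"z":125,"yaw":-5.5}
    - {"jaw":0.45,"x":36,"y":-225,"z":110,"yaw":-5.86}

```text
time_s: 6.03
tool_pos: [477.2, -106.1, 106.4]
ee_rot: [0.002, 0.768, 0.64, 0.001]
force: [2.3, 0.1, -4.1]
width: 0.721
```

Request:
step_arm:
  series:
    - {"jaw":0.45,"x":2,"y":-36,"z":-35,"yaw":0}
    - {"jaw":0.45,"x":2,"y":-36,"z":-45,"yaw":0}
    - {"jaw":0.45,"x":2,"y":-36,"z":-45,"yaw":0}
    - {"jaw":0.45,"x":2,"y":-36,"z":-45,"yaw":0}

```text
time_s: 6.37
tool_pos: [475.3, -139.0, 57.7]
ee_rot: [-0.003, 0.768, 0.641, -0.001]
force: [0.1, 0.3, -4.0]
width: 0.721
```

```bash
python3 st.py w5.png
```

```text
6.42 tcp [ 476.6 -138.9   58.9] jaw heading 79.77103220878054 j [-0.4  0.2 -0.5  0.8  0.  -0.2] F [ 0.6 -0.4 -3.9] w 61.7
```

View pics/w5.png

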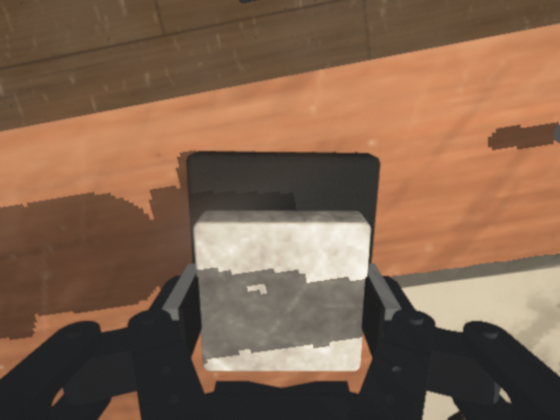

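Request:
step_arm:
  series:
    - {"jaw":0.45,"x":1,"y":0,"z":-25,"yaw":0}
    - {"jaw":0.45,"x":1,"y":0,"z":-37,"yaw":0}
    - {"jaw":0.45,"x":1,"y":0,"z":-41,"yaw":0}
    - {"jaw":0.45,"x":1,"y":0,"z":-43,"yaw":0}
    - {"jaw":0.45,"x":1,"y":0,"z":-43,"yaw":0}
    - {"jaw":0.45,"x":1,"y":0,"z":-43,"yaw":0}

```text
time_s: 6.92
tool_pos: [479.9, -139.6, 17.5]
ee_rot: [0.001, 0.767, 0.642, 0.001]
force: [1.1, 0.4, -4.2]
width: 0.727
```

Request:
step_arm:
  series:
    - {"jaw":0.45,"x":0,"y":0,"z":-1,"yaw":0}
    - {"jaw":0.45,"x":0,"y":0,"z":-2,"yaw":0}
    - {"jaw":0.45,"x":0,"y":0,"z":-2,"yaw":0}

```text
time_s: 7.17
tool_pos: [479.4, -139.9, 14.9]
ee_rot: [0.001, 0.767, 0.641, 0.0]
force: [-0.5, 0.4, -2.8]
width: 0.732
```

Request:
step_arm:
  series:
    - {"jaw":0.45,"x":0,"y":0,"z":-1,"yaw":0}
    - {"jaw":0.1,"x":0,"y":0,"z":-1,"yaw":0}
    - {"jaw":0.1,"x":0,"y":0,"z":0,"yaw":0}
    - {"jaw":0.1,"x":0,"y":0,"z":5,"yaw":0}
    - {"jaw":0.1,"x":0,"y":0,"z":25,"yaw":0}
    - {"jaw":0.0,"x":0,"y":0,"z":60,"yaw":0}
    - {"jaw":0.0,"x":-10,"y":5,"z":100,"yaw":0}
    - {"jaw":0.0,"x":-20,"y":10,"z":135,"yaw":0}
    - {"jaw":0.0,"x":-20,"y":10,"z":135,"yaw":0}

```text
time_s: 7.92
tool_pos: [462.4, -131.1, 157.0]
ee_rot: [0.006, 0.767, 0.641, 0.003]
force: [0.5, -0.4, 0.8]
width: 1.002
```

```bash
python3 st.py w6.png
```

```text
7.97 tcp [ 461.8 -130.9  154.2] jaw heading 79.77945521915586 j [-0.4  0.1 -0.5  1.1 -0.  -0.2] F [ 0.1 -0.4 -0.4] w 85.0
```

View pics/w6.png

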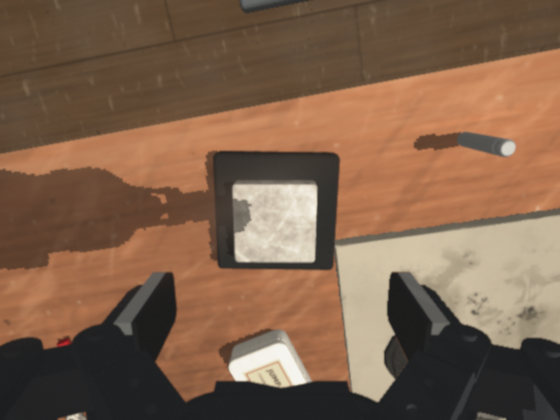

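```bash
python3 - <<'E'
from h import *
s=load("wrist")
crop(s,205,140,350,280,4,"c6.png")
b=f([(232.5,183),(317,182),(315.5,263.5),(235,263)],1,(0,0))
m=s["bgr"].max(2);
rect("block",onz(s,b,36));rect("pad",onz(s,[(215,153.5),(338.5,154),(334,270),(219,268)],20))
E
```

```text
block [ 480.2 -140.5   36. ] edges [65.7 63.2 66.8 64.6] ang [  80.5   -9.6 -100.5  169.2]
pad [ 477.4 -138.9   20. ] edges [97.8 95.7 99.1 98.5] ang [  79.5   -9.8 -101.3  168.6]
```

View pics/c6.png

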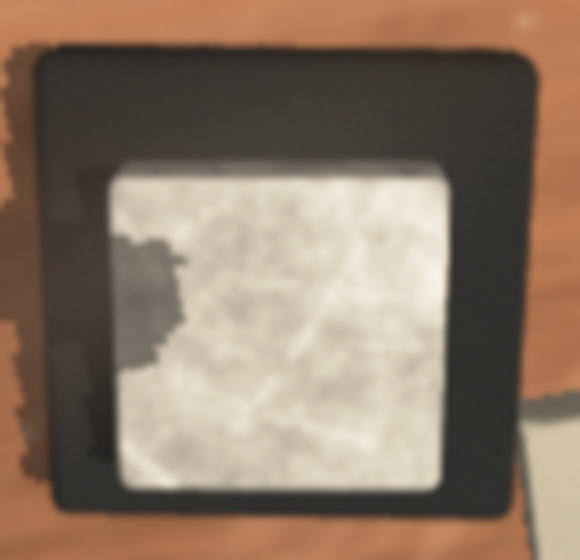

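Request:
step_arm:
  series:
    - {"jaw":0.15,"x":-10,"y":38,"z":0,"yaw":0.5}
    - {"jaw":0.15,"x":-20,"y":76,"z":0,"yaw":1}
    - {"jaw":0.15,"x":-20,"y":116,"z":0,"yaw":2}
    - {"jaw":0.15,"x":-20,"y":156,"z":0,"yaw":3}
    - {"jaw":0.15,"x":-15,"y":196,"z":0,"yaw":4}
    - {"jaw":0.15,"x":-5,"y":234,"z":0,"yaw":5}
    - {"jaw":0.15,"x":5,"y":272,"z":0,"yaw":5.4}
    - {"jaw":0.15,"x":20,"y":308,"z":0,"yaw":5.4}
    - {"jaw":0.15,"x":36,"y":342,"z":0,"yaw":5.4}
    - {"jaw":0.15,"x":52,"y":376,"z":0,"yaw":5.4}

```text
time_s: 8.8
tool_pos: [510.4, 248.2, 148.0]
ee_rot: [-0.0, 0.596, 0.803, -0.001]
force: [0.2, -1.0, 0.0]
width: 0.851
```

Request:
step_arm:
  series:
    - {"jaw":0.15,"x":14,"y":38,"z":-15,"yaw":0}
    - {"jaw":0.15,"x":16,"y":50,"z":-20,"yaw":0}
    - {"jaw":0.15,"x":16,"y":50,"z":-20,"yaw":0}
    - {"jaw":0.15,"x":16,"y":50,"z":-20,"yaw":0}

```text
time_s: 9.13
tool_pos: [525.4, 296.0, 127.3]
ee_rot: [-0.001, 0.596, 0.803, -0.002]
force: [0.1, -0.4, 0.3]
width: 0.853
```

```bash
python3 st.py w7.png
```

```text
9.18 tcp [525.6 295.3 128.1] jaw heading 106.77742466021769 j [ 0.4  0.3 -0.2  1.1 -0.   0.1] F [ 0.1 -0.6 -0.1] w 72.3
```

View pics/w7.png

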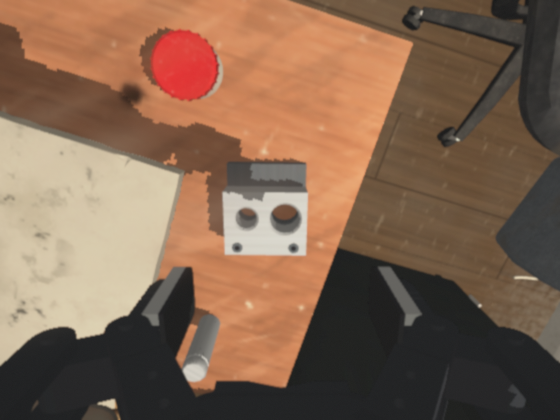

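```bash
python3 - <<'E'
from h import *
s=load("wrist")
c=onz(s,[(222.5,193),(308,192.5),(306.5,255),(225.5,255)],32);rect("cutter",c)
h=onz(s,[(246.5,217),(286,218)],32);print(h, h.mean(0),np.linalg.norm(h[1]-h[0]),np.degrees(np.arctan2(*(h[1]-h[0])[[1,0]])))
u=np.array([np.cos(np.radians(16.8)),np.sin(np.radians(16.8))])
print(c.mean(0)[:2]-8*u,h.mean(0)[:2]-4*u)
t=onz(s,[(194,371)],62);print("thick",t)
E
```

```text
cutter [536.9 286.9  32. ] edges [45.7 58.3 46.  58.1] ang [ 107.2   16.7  -73.1 -163.1]
[[535.4 272.6  32. ]
 [528.1 299.1  32. ]] [531.8 285.8  32. ] 27.475919355243178 105.32509593772473
[529.3 284.5] [527.9 284.7]
thick [[644.5 267.4  62. ]]
```

Request:
step_arm:
  series:
    - {"jaw":0.15,"x":3.5,"y":-10.7,"z":-35,"yaw":0}
    - {"jaw":0.15,"x":3.5,"y":-10.7,"z":-70,"yaw":0}
    - {"jaw":0.15,"x":3.5,"y":-10.7,"z":-95,"yaw":0}
    - {"jaw":0.15,"x":3.5,"y":-10.7,"z":-112,"yaw":0}
    - {"jaw":0.15,"x":3.5,"y":-10.7,"z":-122,"yaw":0}
    - {"jaw":0.15,"x":3.5,"y":-10.7,"z":-128,"yaw":0}
    - {"jaw":0.15,"x":3.5,"y":-10.7,"z":-129,"yaw":0}
    - {"jaw":0.15,"x":3.5,"y":-10.7,"z":-129,"yaw":0}

```text
time_s: 9.85
tool_pos: [530.9, 285.3, 1.2]
ee_rot: [0.0, 0.597, 0.802, 0.0]
force: [-0.4, -0.4, 0.7]
width: 0.849
```

Request:
step_arm:
  newtons: 60
  series:
    - {"jaw":0.5,"x":0,"y":0,"z":0,"yaw":0}
    - {"jaw":0.5,"x":0,"y":0,"z":0,"yaw":0}
    - {"jaw":0.5,"x":0,"y":0,"z":0,"yaw":0}
    - {"jaw":0.5,"x":0,"y":0,"z":0,"yaw":0}
    - {"jaw":0.5,"x":0,"y":0,"z":0,"yaw":0}

```text
time_s: 10.27
tool_pos: [532.0, 286.1, 2.2]
ee_rot: [0.001, 0.596, 0.803, 0.001]
force: [0.0, -1.8, 6.8]
width: 0.669
```

```bash
python3 st.py w8.png
```

```text
10.32 tcp [531.9 286.1   2.2] jaw heading 106.77026011700954 j [ 0.4  0.4 -0.3  0.8 -0.   0.1] F [-0.1 -0.9  6.6] w 57.0
```

View pics/w8.png

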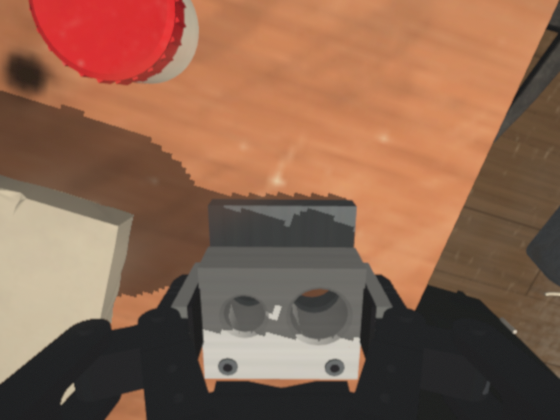

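Request:
step_arm:
  newtons: 80
  series:
    - {"jaw":0.55,"x":0,"y":0,"z":12,"yaw":0}
    - {"jaw":0.55,"x":0,"y":0,"z":45,"yaw":0}
    - {"jaw":0.55,"x":-5,"y":0,"z":82,"yaw":0}
    - {"jaw":0.55,"x":-15,"y":-10,"z":118,"yaw":0}
    - {"jaw":0.55,"x":-30,"y":-35,"z":140,"yaw":-0.5}
    - {"jaw":0.55,"x":-45,"y":-72,"z":145,"yaw":-1}
    - {"jaw":0.55,"x":-58,"y":-110,"z":145,"yaw":-2}
    - {"jaw":0.55,"x":-65,"y":-150,"z":145,"yaw":-3}
    - {"jaw":0.55,"x":-68,"y":-190,"z":145,"yaw":-4}
    - {"jaw":0.55,"x":-68,"y":-230,"z":145,"yaw":-5}

```text
time_s: 11.15
tool_pos: [459.3, 54.5, 144.9]
ee_rot: [-0.001, 0.757, 0.653, -0.001]
force: [0.9, -0.2, -5.5]
width: 0.656
```

```bash
python3 st.py
```

```text
11.2 tcp [460.2  47.  145. ] jaw heading 81.01381703726696 j [-0.   0.1 -0.5  1.  -0.   0.1] F [ 0.2 -7.4 -4.1] w 56.8
```

Request:
step_arm:
  series:
    - {"jaw":0.55,"x":5,"y":-40,"z":0,"yaw":-0.2}
    - {"jaw":0.55,"x":10,"y":-80,"z":0,"yaw":-0.25}
    - {"jaw":0.55,"x":15,"y":-120,"z":-5,"yaw":-0.25}
    - {"jaw":0.55,"x":21,"y":-158,"z":-20,"yaw":-0.25}
    - {"jaw":0.55,"x":22,"y":-188,"z":-45,"yaw":-0.25}
    - {"jaw":0.55,"x":22,"y":-188,"z":-55,"yaw":-0.25}
    - {"jaw":0.55,"x":22,"y":-188,"z":-55,"yaw":-0.25}
    - {"jaw":0.55,"x":22,"y":-188,"z":-55,"yaw":-0.25}

```text
time_s: 11.87
tool_pos: [482.4, -131.3, 89.2]
ee_rot: [-0.002, 0.763, 0.646, -0.001]
force: [-0.6, 0.4, -4.3]
width: 0.661
```

```bash
python3 st.py w9.png
```

```text
11.92 tcp [ 483.5 -131.2   90.1] jaw heading 80.57461408253867 j [-0.4  0.2 -0.5  0.9  0.  -0.2] F [-0.   0.5 -3.5] w 56.6
```

View pics/w9.png

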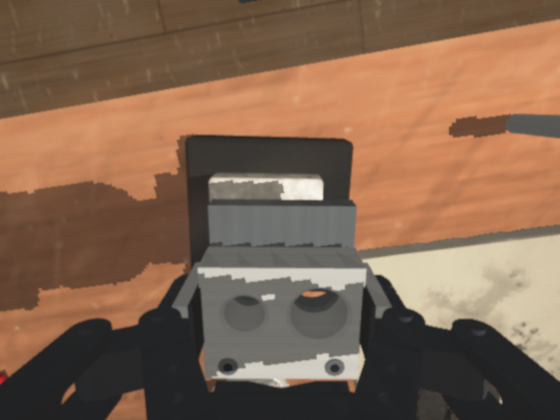

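Request:
step_arm:
  series:
    - {"jaw":0.55,"x":-1.5,"y":-9.3,"z":-15,"yaw":-0.15}
    - {"jaw":0.55,"x":-1.5,"y":-9.3,"z":-32,"yaw":-0.15}
    - {"jaw":0.55,"x":-1.5,"y":-9.3,"z":-42,"yaw":-0.15}
    - {"jaw":0.55,"x":-1.5,"y":-9.3,"z":-47,"yaw":-0.15}
    - {"jaw":0.55,"x":-1.5,"y":-9.3,"z":-49,"yaw":-0.15}
    - {"jaw":0.55,"x":-1.5,"y":-9.3,"z":-49,"yaw":-0.15}
    - {"jaw":0.55,"x":-1.5,"y":-9.3,"z":-49,"yaw":-0.15}

```text
time_s: 12.5
tool_pos: [483.5, -141.5, 42.0]
ee_rot: [0.001, 0.767, 0.642, 0.0]
force: [-0.1, -0.7, -4.3]
width: 0.663
```

```bash
python3 st.py w10.png
```

```text
12.55 tcp [ 483.6 -141.7   42.2] jaw heading 79.80433417685275 j [-0.4  0.2 -0.5  0.8  0.  -0.2] F [-0.5 -0.6 -5.2] w 56.5
```

View pics/w10.png

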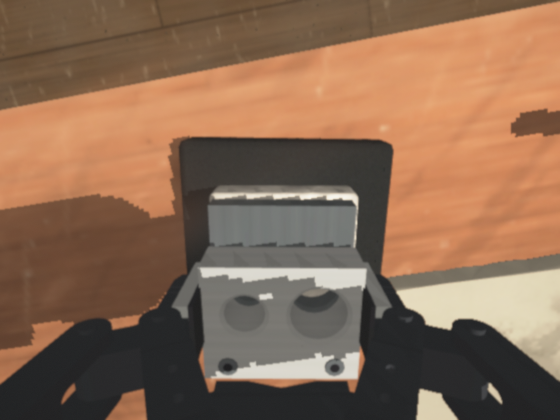

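```bash
python3 - <<'E'
from h import *
s=load("wrist")
b=onz(s,[(212,189.5),(356,189.5)],36);c=onz(s,[(208,203),(355,203)],50)
ux=np.array([.984,-.177,0]);uy=np.array([.177,.984,0]);P=np.array([477.6,-139.2,0])
for p in (b,c): print((p-P)@ux,(p-P)@uy)
E
```

```text
[-30.7 -30.7] [-31.4  29.8]
[-28.6 -28.6] [-30.5  26.7]
```

Request:
step_arm:
  series:
    - {"jaw":0.55,"x":-1,"y":1,"z":-2,"yaw":0}
    - {"jaw":0.55,"x":-1,"y":1,"z":-3,"yaw":0}
    - {"jaw":0.55,"x":-1,"y":1,"z":-4,"yaw":0}
    - {"jaw":0.55,"x":-1,"y":1,"z":-4,"yaw":0}

```text
time_s: 12.88
tool_pos: [481.9, -140.6, 38.3]
ee_rot: [0.0, 0.767, 0.641, 0.0]
force: [-3.6, 0.8, 4.3]
width: 0.668
```

Request:
step_arm:
  series:
    - {"jaw":0.15,"x":0,"y":0,"z":0,"yaw":0}
    - {"jaw":0.15,"x":0,"y":0,"z":0,"yaw":0}
    - {"jaw":0.15,"x":0,"y":0,"z":3,"yaw":0}
    - {"jaw":0.15,"x":0,"y":0,"z":20,"yaw":0}
    - {"jaw":0.15,"x":-5,"y":0,"z":55,"yaw":0}
    - {"jaw":0.15,"x":-15,"y":2,"z":90,"yaw":0}
    - {"jaw":0.15,"x":-25,"y":5,"z":120,"yaw":0}
    - {"jaw":0.15,"x":-25,"y":5,"z":120,"yaw":0}
    - {"jaw":0.15,"x":-25,"y":5,"z":120,"yaw":0}

```text
time_s: 13.63
tool_pos: [458.6, -136.6, 160.0]
ee_rot: [0.003, 0.767, 0.641, 0.001]
force: [-0.5, 0.0, -0.2]
width: 0.853
```

```bash
python3 st.py w11.png; python3 -c "
from h import *
crop(load('wrist'),200,130,360,290,3.6,'c11.png')"
```

```text
13.68 tcp [ 457.5 -136.1  158.3] jaw heading 79.76618208547114 j [-0.4  0.1 -0.4  1.1 -0.  -0.2] F [ 0.3 -0.6 -0.9] w 72.4
```

View pics/c11.png

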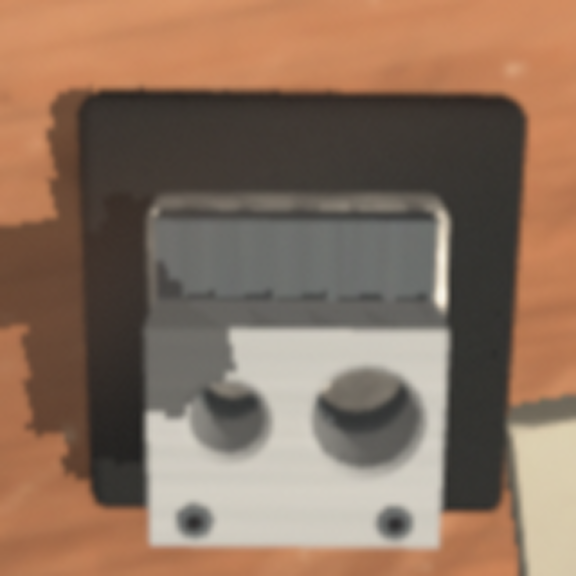

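```bash
python3 - <<'E'
from h import *
s=load("wrist")
h=onz(s,f([(231,417),(369,417)],3.6,(200,130)),68);print(h,np.linalg.norm(h[1]-h[0]),np.degrees(np.arctan2(*(h[1]-h[0])[[1,0]])))
c=onz(s,f([(146,327),(450,327),(439,547),(149,546)],3.6,(200,130)),68);rect("cut",c)
u=np.array([.984,-.177,0]);v=np.array([.177,.984,0])
C=c.mean(0)-8*u;print("centre",C,"large",C+4*u+13.5*v,"small",C+4*u-13.5*v)
E
```

```text
[[ 480.3 -153.7   68. ]
 [ 485.1 -127.2   68. ]] 26.941718299682652 79.77422481321565
cut [ 487.3 -142.1   68. ] edges [46.5 58.1 46.7 58.5] ang [  79.8  -11.  -100.4  168.6]
centre [ 479.4 -140.7   68. ] large [ 485.8 -128.1   68. ] small [ 481.  -154.7   68. ]
```

```bash
python3 - <<'E'
from h import *
s=snap("side")
print(onz(s,[(184,280),(152,279),(201,230)],16), onz(s,[(222,307),(180,283),(188,283),(185,328)],5))
print(onz(s,[(200,164)],200))
o=readout.observe()
E
```

```text
[[744.2 204.   16. ]
 [819.3 205.5  16. ]
 [751.3 -12.8  16. ]] [[643.2 275.2   5. ]
 [755.2 202.4   5. ]
 [736.5 201.1   5. ]
 [708.4 340.6   5. ]]
[[749.1 -52.8 200. ]]
```

Request:
step_arm:
  series:
    - {"jaw":0.4,"x":0,"y":38,"z":0,"yaw":1.4}
    - {"jaw":0.4,"x":0,"y":76,"z":0,"yaw":2.8}
    - {"jaw":0.4,"x":0,"y":114,"z":0,"yaw":4.2}
    - {"jaw":0.4,"x":0,"y":152,"z":0,"yaw":5.6}
    - {"jaw":0.4,"x":5,"y":190,"z":0,"yaw":7}
    - {"jaw":0.4,"x":15,"y":228,"z":0,"yaw":8.4}
    - {"jaw":0.4,"x":28,"y":264,"z":0,"yaw":9.8}
    - {"jaw":0.4,"x":45,"y":300,"z":0,"yaw":11.2}
    - {"jaw":0.4,"x":70,"y":330,"z":0,"yaw":12.6}
    - {"jaw":0.4,"x":95,"y":360,"z":0,"yaw":14}

```text
time_s: 14.57
tool_pos: [550.9, 226.2, 154.8]
ee_rot: [-0.002, 0.257, 0.966, -0.001]
force: [0.1, -0.2, 0.2]
width: 0.603
```

```bash
python3 st.py
```

```text
14.62 tcp [557.3 231.3 154.9] jaw heading 150.57564554571994 j [ 0.3  0.3 -0.2  1.1  0.  -0.8] F [ 7.8  4.7 -0.2] w 50.8
```

Request:
step_arm:
  series:
    - {"jaw":0.4,"x":35,"y":15,"z":0,"yaw":1.4}
    - {"jaw":0.4,"x":65,"y":28,"z":-5,"yaw":2.8}
    - {"jaw":0.4,"x":88,"y":38,"z":-15,"yaw":3.9}
    - {"jaw":0.4,"x":88,"y":38,"z":-20,"yaw":3.9}
    - {"jaw":0.4,"x":88,"y":38,"z":-20,"yaw":3.9}
    - {"jaw":0.4,"x":88,"y":38,"z":-20,"yaw":3.9}

```text
time_s: 15.12
tool_pos: [637.9, 261.6, 134.7]
ee_rot: [-0.002, 0.094, 0.996, -0.001]
force: [-0.4, 0.8, -0.3]
width: 0.601
```

```bash
python3 st.py w12.png
```

```text
15.17 tcp [638.1 261.6 135.8] jaw heading 169.2065185163216 j [ 0.3  0.5  0.   1.1 -0.  -1.1] F [ 0.3 -0.1 -0.1] w 50.8
```

View pics/w12.png

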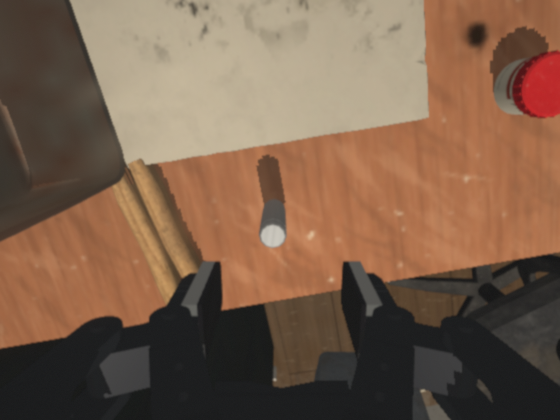

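```bash
python3 - <<'E'
from h import *
s=load("wrist")
print(onz(s,[(273,236)],62),onz(s,[(272.5,206)],0), 24/ s["fx"])
E
```

```text
[[644.9 267.8  62. ]] [[645.9 264.9   0. ]] 0.06667724315561784
```

Request:
step_arm:
  newtons: 40
  series:
    - {"jaw":0.4,"x":7,"y":6,"z":-10,"yaw":0.12}
    - {"jaw":0.4,"x":7,"y":6,"z":-40,"yaw":0.12}
    - {"jaw":0.4,"x":7,"y":6,"z":-70,"yaw":0.12}
    - {"jaw":0.4,"x":7,"y":6,"z":-90,"yaw":0.12}
    - {"jaw":0.4,"x":7,"y":6,"z":-98,"yaw":0.12}
    - {"jaw":0.4,"x":7,"y":6,"z":-98,"yaw":0.12}
    - {"jaw":0.4,"x":7,"y":6,"z":-98,"yaw":0.12}
    - {"jaw":0.4,"x":7,"y":6,"z":-98,"yaw":0.12}

```text
time_s: 15.83
tool_pos: [648.3, 268.8, 41.4]
ee_rot: [0.002, 0.088, 0.996, 0.001]
force: [-0.1, 0.0, -0.1]
width: 0.602
```

```bash
python3 st.py w13.png
```

```text
15.88 tcp [648.6 268.9  41.7] jaw heading 169.87116824506214 j [ 0.3  0.5 -0.1  1.  -0.  -1.1] F [ 0.3 -0.9 -0.4] w 50.8
```

View pics/w13.png

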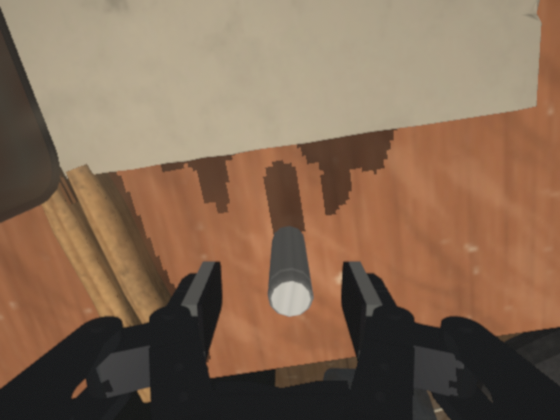

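Request:
step_arm:
  series:
    - {"jaw":0.4,"x":-3.3,"y":-1,"z":-4,"yaw":0}
    - {"jaw":0.4,"x":-3.3,"y":-1,"z":-4,"yaw":0}
    - {"jaw":0.9,"x":-3.3,"y":-1,"z":-4,"yaw":0}
    - {"jaw":0.9,"x":-3.3,"y":-1,"z":-4,"yaw":0}
    - {"jaw":0.9,"x":-3.3,"y":-1,"z":-4,"yaw":0}
    - {"jaw":0.9,"x":-3.3,"y":-1,"z":-4,"yaw":0}
    - {"jaw":0.9,"x":-3.3,"y":-1,"z":-4,"yaw":0}
    - {"jaw":0.9,"x":-3.3,"y":-1,"z":-4,"yaw":0}
    - {"jaw":0.9,"x":-3.3,"y":-1,"z":-4,"yaw":0}

```text
time_s: 16.63
tool_pos: [643.7, 267.4, 35.7]
ee_rot: [0.0, 0.088, 0.996, 0.0]
force: [-1.3, -0.3, 3.0]
width: 0.196
```

```bash
python3 st.py w14.png;python3 -c "
from h import *
s=snap('side');crop(s,180,240,280,320,6,'s14.png')"
```

```text
16.68 tcp [643.7 267.4  35.7] jaw heading 169.87329651151018 j [ 0.3  0.5 -0.1  1.  -0.  -1.1] F [-0.8 -0.7  3.6] w 16.1
```

View pics/w14.png

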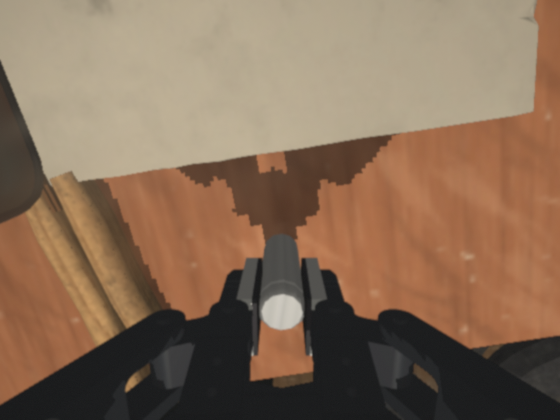

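View pics/s14.png

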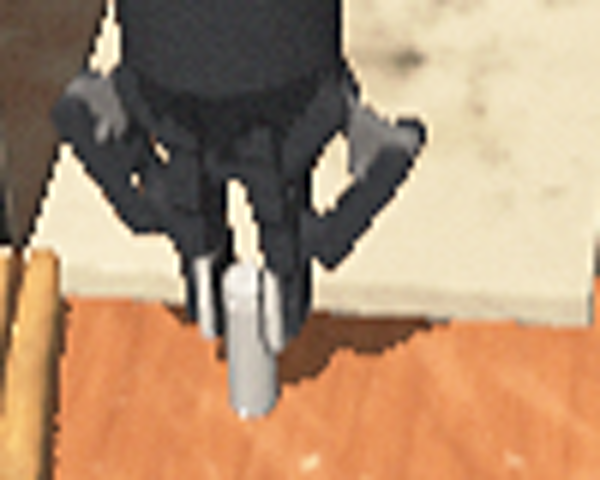

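```bash
python3 - <<'E'
from h import *
s=load("wrist")
print(onz(s,[(281.5,311.5)],62))
E
```

```text
[[644.4 267.6  62. ]]
```

Request:
step_arm:
  newtons: 60
  series:
    - {"jaw":0.95,"x":0,"y":0,"z":5,"yaw":0}
    - {"jaw":0.95,"x":0,"y":0,"z":35,"yaw":0}
    - {"jaw":0.95,"x":-5,"y":0,"z":72,"yaw":0}
    - {"jaw":0.95,"x":-30,"y":0,"z":100,"yaw":0}
    - {"jaw":0.95,"x":-65,"y":-10,"z":110,"yaw":0}
    - {"jaw":0.95,"x":-98,"y":-30,"z":115,"yaw":0}
    - {"jaw":0.95,"x":-125,"y":-58,"z":115,"yaw":0}
    - {"jaw":0.95,"x":-150,"y":-88,"z":115,"yaw":0}
    - {"jaw":0.95,"x":-170,"y":-122,"z":115,"yaw":0}
    - {"jaw":0.95,"x":-185,"y":-158,"z":115,"yaw":0}

```text
time_s: 17.57
tool_pos: [455.4, 108.6, 149.7]
ee_rot: [-0.001, 0.087, 0.996, -0.0]
force: [0.2, -1.4, -0.9]
width: 0.193
```

```bash
python3 st.py
```

```text
17.62 tcp [451.9 103.  149. ] jaw heading 169.7219049295169 j [ 0.1  0.1 -0.5  1.1 -0.  -1.3] F [-4.1 -4.1 -1.9] w 15.9
```

Request:
step_arm:
  series:
    - {"jaw":0.95,"x":2,"y":-38,"z":0,"yaw":0}
    - {"jaw":0.95,"x":5,"y":-78,"z":0,"yaw":0}
    - {"jaw":0.95,"x":10,"y":-118,"z":0,"yaw":0}
    - {"jaw":0.95,"x":18,"y":-156,"z":0,"yaw":0}
    - {"jaw":0.95,"x":26,"y":-194,"z":-10,"yaw":0}
    - {"jaw":0.95,"x":33,"y":-225,"z":-25,"yaw":0}
    - {"jaw":0.95,"x":33,"y":-228,"z":-28,"yaw":0}
    - {"jaw":0.95,"x":33,"y":-228,"z":-28,"yaw":0}
    - {"jaw":0.95,"x":33,"y":-228,"z":-28,"yaw":0}

```text
time_s: 18.37
tool_pos: [490.5, -118.1, 121.7]
ee_rot: [-0.001, 0.089, 0.996, 0.001]
force: [-0.1, -0.2, -0.7]
width: 0.189
```

```bash
python3 st.py w15.png
```

```text
18.42 tcp [ 490.8 -117.7  122.1] jaw heading 169.90366773796916 j [-0.4  0.1 -0.4  1.   0.  -1.8] F [ 0.1 -0.  -1.2] w 15.9
```

View pics/w15.png

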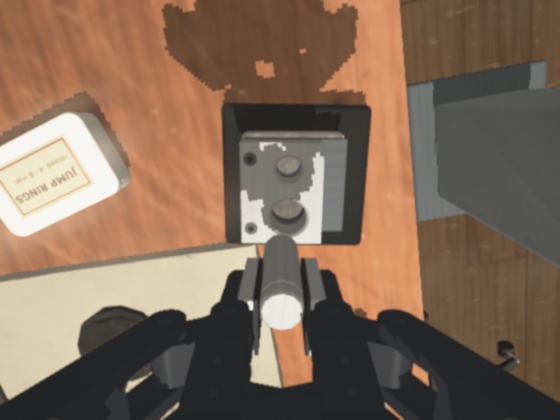

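```bash
python3 - <<'E'
from h import *
s=load("wrist");crop(s,225,100,375,330,2.6,"c15.png")
E
```

```text
(no output)
```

View pics/c15.png

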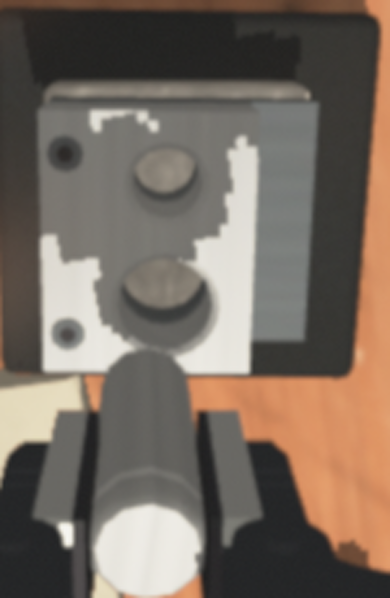

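```bash
python3 - <<'E'
from h import *
s=load("wrist")
h=onz(s,f([(167,181),(168.5,304)],2.6,(225,100)),68);print(h,np.linalg.norm(h[0]-h[1]))
p=onz(s,f([(148,390)],2.6,(225,100)),86.4);t=onz(s,f([(149,550)],2.6,(225,100)),148.4);print("foot",p,"top",t)
E
```

```text
[[ 480.  -155.3   68. ]
 [ 484.4 -128.3   68. ]] 27.380763970973373
foot [[ 491.1 -116.6   86.4]] top [[ 490.9 -118.1  148.4]]
```

Request:
step_arm:
  series:
    - {"jaw":0.95,"x":-6.3,"y":-10.6,"z":0,"yaw":0}
    - {"jaw":0.95,"x":-6.3,"y":-10.6,"z":-6,"yaw":0}
    - {"jaw":0.95,"x":-6.3,"y":-10.6,"z":-13,"yaw":0}
    - {"jaw":0.95,"x":-6.3,"y":-10.6,"z":-13,"yaw":0}
    - {"jaw":0.95,"x":-6.3,"y":-10.6,"z":-13,"yaw":0}

```text
time_s: 18.83
tool_pos: [484.4, -128.5, 108.6]
ee_rot: [-0.001, 0.088, 0.996, 0.0]
force: [-0.5, -0.4, -1.9]
width: 0.189
```

```bash
python3 st.py w16.png; python3 -c "
from h import *
crop(load('wrist'),215,100,375,330,2.6,'c16.png')"
```

```text
18.88 tcp [ 484.8 -128.7  109. ] jaw heading 169.9117085191889 j [-0.4  0.2 -0.5  1.   0.  -1.8] F [ 0.1  0.9 -1. ] w 16.0
```

View pics/c16.png

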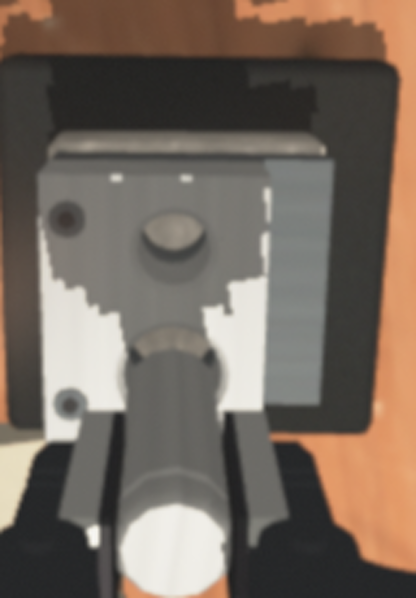

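```bash
python3 - <<'E'
from h import *
s=load("wrist")
print(onz(s,f([(173,325),(118,375),(228,375),(173,248),(66,219),(70,404)],2.6,(215,100)),68)); print(onz(s,f([(171,350)],2.6,(215,100)),73),onz(s,f([(171,350)],2.6,(215,100)),75),onz(s,f([(125,385),(217,385)],2.6,(215,100)),75))
E
```

```text
[[ 483.1 -139.1   68. ]
 [ 496.5 -130.2   68. ]
 [ 473.6 -126.1   68. ]
 [ 480.2 -155.3   68. ]
 [ 500.3 -164.9   68. ]
 [ 507.8 -125.5   68. ]]
[[ 484.2 -135.5   73. ]] [[ 484.  -136.3   75. ]] [[ 494.6 -130.5   75. ]
 [ 476.1 -127.2   75. ]]
```

Request:
step_arm:
  series:
    - {"jaw":0.95,"x":-0.2,"y":-0.5,"z":-3,"yaw":0}
    - {"jaw":0.95,"x":-0.2,"y":-0.5,"z":-6,"yaw":0}
    - {"jaw":0.95,"x":-0.2,"y":-0.5,"z":-9,"yaw":0}
    - {"jaw":0.95,"x":-0.2,"y":-0.5,"z":-9,"yaw":0}

```text
time_s: 19.22
tool_pos: [484.5, -129.5, 99.5]
ee_rot: [-0.001, 0.088, 0.996, 0.0]
force: [-0.1, 0.2, -1.6]
width: 0.185
```

Request:
step_arm:
  series:
    - {"jaw":0.95,"x":0,"y":0,"z":-5,"yaw":0}
    - {"jaw":0.95,"x":0,"y":0,"z":-10,"yaw":0}
    - {"jaw":0.95,"x":0,"y":0,"z":-15,"yaw":0}
    - {"jaw":0.95,"x":0,"y":0,"z":-20,"yaw":0}
    - {"jaw":0.95,"x":0,"y":0,"z":-24,"yaw":0}
    - {"jaw":0.95,"x":0,"y":0,"z":-24,"yaw":0}

```text
time_s: 19.72
tool_pos: [484.2, -129.6, 75.1]
ee_rot: [-0.001, 0.088, 0.996, 0.0]
force: [-0.3, 0.2, -2.1]
width: 0.188
```

Free fit. Lower the last bit and release.

Request:
step_arm:
  series:
    - {"jaw":0.95,"x":0,"y":0,"z":-2,"yaw":0}
    - {"jaw":0.95,"x":0,"y":0,"z":-3,"yaw":0}
    - {"jaw":0.95,"x":0,"y":0,"z":-3,"yaw":0}

```text
time_s: 19.97
tool_pos: [484.9, -129.7, 73.2]
ee_rot: [-0.0, 0.088, 0.996, 0.0]
force: [-1.0, 0.6, -1.7]
width: 0.185
```

Request:
step_arm:
  series:
    - {"jaw":0.55,"x":0,"y":0,"z":0,"yaw":0}
    - {"jaw":0.55,"x":0,"y":0,"z":0,"yaw":0}
    - {"jaw":0.55,"x":0,"y":0,"z":0,"yaw":0}
    - {"jaw":0.55,"x":0,"y":0,"z":0,"yaw":0}
    - {"jaw":0.55,"x":0,"y":0,"z":10,"yaw":0}
    - {"jaw":0.55,"x":0,"y":0,"z":30,"yaw":0}
    - {"jaw":0.55,"x":0,"y":-5,"z":65,"yaw":0}
    - {"jaw":0.55,"x":0,"y":-5,"z":80,"yaw":0}
    - {"jaw":0.55,"x":0,"y":-5,"z":80,"yaw":0}
    - {"jaw":0.55,"x":0,"y":-5,"z":80,"yaw":0}

```text
time_s: 20.8
tool_pos: [486.2, -135.4, 155.2]
ee_rot: [0.002, 0.088, 0.996, -0.001]
force: [-0.1, 0.3, 0.6]
width: 0.452
```

```bash
python3 st.py w17.png
```

```text
20.85 tcp [ 485.  -134.8  153.7] jaw heading 169.87238822613983 j [-0.4  0.1 -0.4  1.1 -0.  -1.8] F [-1.   0.8 -1.2] w 37.9
```

View pics/w17.png

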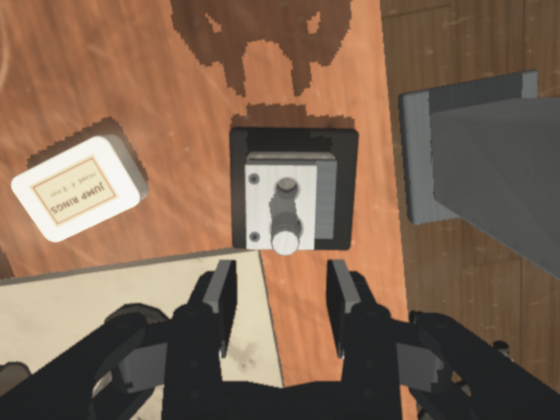

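```bash
python3 - <<'E'
from h import *
s=load("wrist");print(onz(s,[(285,242)],98),onz(s,[(285,242)],104),onz(s,[(287.5,187.5)],68))
sd=snap("side");crop(sd,260,150,340,230,7,"s17.png");print(proj(sd,[[484.8,-128.3,98],[484.8,-128.3,68]]))
E
```

```text
[[ 486.  -129.7   98. ]] [[ 485.6 -132.   104. ]] [[ 479.6 -155.4   68. ]]
[[297.2 189.2]
 [296.8 198.1]]
```

View pics/s17.png

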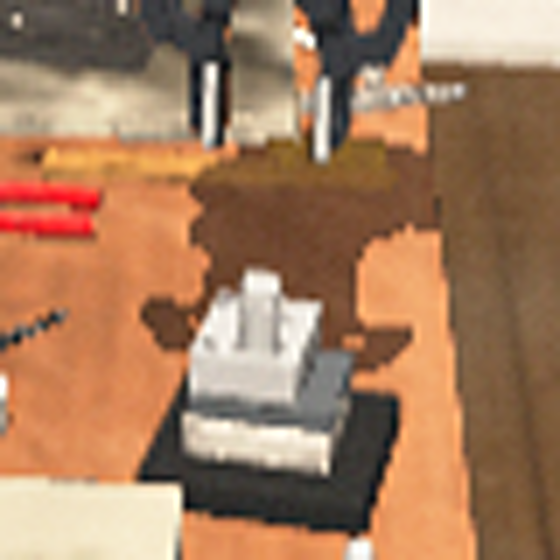

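Request:
step_arm:
  series:
    - {"jaw":0.5,"x":-5,"y":38,"z":0,"yaw":0}
    - {"jaw":0.5,"x":-15,"y":76,"z":0,"yaw":0}
    - {"jaw":0.5,"x":-28,"y":114,"z":0,"yaw":0}
    - {"jaw":0.5,"x":-38,"y":148,"z":-10,"yaw":0}
    - {"jaw":0.5,"x":-39,"y":155,"z":-25,"yaw":0}
    - {"jaw":0.5,"x":-39,"y":155,"z":-25,"yaw":0}
    - {"jaw":0.5,"x":-39,"y":155,"z":-25,"yaw":0}

```text
time_s: 21.48
tool_pos: [444.0, 20.6, 126.6]
ee_rot: [-0.002, 0.088, 0.996, -0.0]
force: [0.2, 0.5, 1.2]
width: 0.502
```

```bash
python3 st.py w18.png
```

```text
21.53 tcp [445.4  20.  127.6] jaw heading 169.8812561678328 j [-0.1  0.  -0.5  1.  -0.  -1.5] F [0.2 0.6 0.5] w 42.6
```

View pics/w18.png

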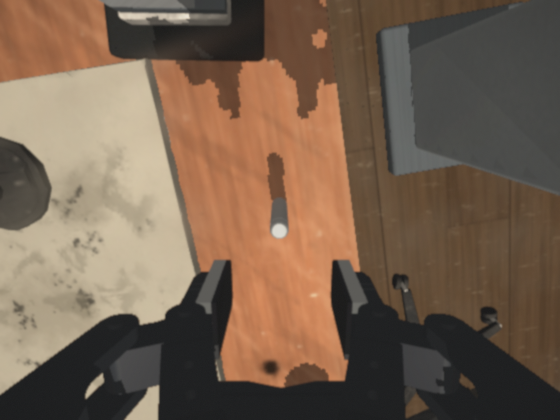

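```bash
python3 - <<'E'
from h import *
s=load("wrist");print(onz(s,[(279,231)],62),onz(s,[(279,200)],0))
E
```

```text
[[446.1  21.6  62. ]] [[445.7  18.2   0. ]]
```

Request:
step_arm:
  newtons: 40
  series:
    - {"jaw":0.5,"x":0,"y":0,"z":-30,"yaw":0}
    - {"jaw":0.5,"x":0,"y":0,"z":-50,"yaw":0}
    - {"jaw":0.5,"x":0,"y":0,"z":-50,"yaw":0}
    - {"jaw":0.5,"x":0,"y":0,"z":-50,"yaw":0}

```text
time_s: 21.87
tool_pos: [445.6, 19.3, 78.0]
ee_rot: [-0.001, 0.089, 0.996, -0.0]
force: [0.6, 0.1, -0.5]
width: 0.505
```

```bash
python3 st.py
```

```text
21.92 tcp [446.8  19.3  79. ] jaw heading 169.77991057730475 j [-0.1  0.1 -0.6  0.9 -0.  -1.5] F [1.3 0.2 0.2] w 42.7
```

Request:
step_arm:
  series:
    - {"jaw":0.5,"x":-0.5,"y":2,"z":-25,"yaw":0}
    - {"jaw":0.5,"x":-0.5,"y":2,"z":-38,"yaw":0}
    - {"jaw":0.5,"x":-0.5,"y":2,"z":-42,"yaw":0}
    - {"jaw":0.5,"x":-0.5,"y":2,"z":-42,"yaw":0}

```text
time_s: 22.25
tool_pos: [445.9, 21.9, 36.7]
ee_rot: [0.0, 0.089, 0.996, -0.0]
force: [-0.6, -0.3, 0.2]
width: 0.501
```

Request:
step_arm:
  series:
    - {"jaw":0.97,"x":0,"y":0,"z":0,"yaw":0}
    - {"jaw":0.97,"x":0,"y":0,"z":0,"yaw":0}
    - {"jaw":0.97,"x":0,"y":0,"z":0,"yaw":0}
    - {"jaw":0.97,"x":0,"y":0,"z":0,"yaw":0}
    - {"jaw":0.97,"x":0,"y":0,"z":0,"yaw":0}
    - {"jaw":0.97,"x":0,"y":0,"z":0,"yaw":0}

```text
time_s: 22.75
tool_pos: [447.1, 22.0, 37.7]
ee_rot: [0.002, 0.088, 0.996, -0.0]
force: [0.0, -0.3, 6.9]
width: 0.123
```

```bash
python3 st.py w19.png
```

```text
22.8 tcp [447.1  22.   37.6] jaw heading 169.87782847867038 j [-0.1  0.2 -0.6  0.8 -0.  -1.5] F [-0.3  0.2  5.7] w 10.5
```

View pics/w19.png

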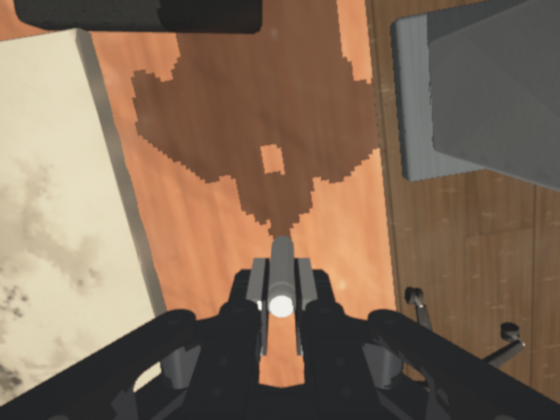

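Request:
step_arm:
  newtons: 60
  series:
    - {"jaw":0.98,"x":0,"y":0,"z":10,"yaw":0}
    - {"jaw":0.98,"x":0,"y":0,"z":45,"yaw":0}
    - {"jaw":0.98,"x":0,"y":0,"z":82,"yaw":0}
    - {"jaw":0.98,"x":0,"y":-15,"z":115,"yaw":0}
    - {"jaw":0.98,"x":5,"y":-52,"z":122,"yaw":0}
    - {"jaw":0.98,"x":14,"y":-90,"z":122,"yaw":0}
    - {"jaw":0.98,"x":23,"y":-126,"z":122,"yaw":0}
    - {"jaw":0.98,"x":31,"y":-160,"z":122,"yaw":0}
    - {"jaw":0.98,"x":33,"y":-172,"z":122,"yaw":0}
    - {"jaw":0.98,"x":33,"y":-172,"z":122,"yaw":0}

```text
time_s: 23.63
tool_pos: [479.1, -152.5, 158.8]
ee_rot: [0.0, 0.09, 0.996, -0.0]
force: [-0.6, 0.1, -1.0]
width: 0.113
```

Request:
step_arm:
  series:
    - {"jaw":0.98,"x":0,"y":-4,"z":0,"yaw":0}
    - {"jaw":0.98,"x":0,"y":-4,"z":-30,"yaw":0}
    - {"jaw":0.98,"x":0,"y":-4,"z":-30,"yaw":0}
    - {"jaw":0.98,"x":0,"y":-4,"z":-30,"yaw":0}

```text
time_s: 23.97
tool_pos: [475.9, -151.5, 126.8]
ee_rot: [-0.003, 0.087, 0.996, 0.001]
force: [0.6, -0.9, -0.6]
width: 0.114
```

```bash
python3 st.py w20.png; python3 -c "
from h import *
crop(load('wrist'),215,130,355,350,2.7,'c20.png')"
```

```text
24.02 tcp [ 477.2 -152.2  128. ] jaw heading 169.96148277499782 j [-0.4  0.1 -0.4  1.   0.  -1.8] F [-0.2  0.1 -0.3] w 9.9
```

View pics/c20.png

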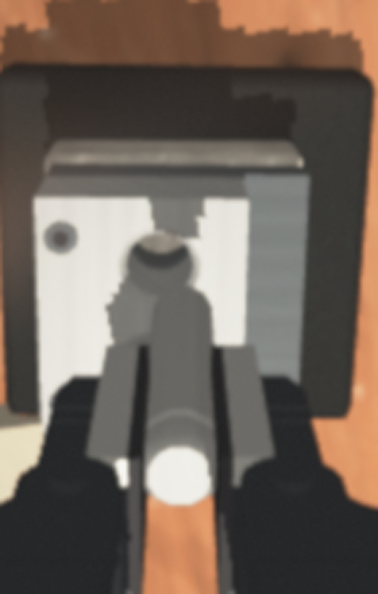

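```bash
python3 - <<'E'
from h import *
s=load("wrist");g=lambda p,z:onz(s,f(p,2.7,(215,130)),z)
print("hole",g([(160.5,267)],68),"edges",g([(123,267),(198,267),(160,231)],68));print("foot",g([(181,287),(149,318),(213,318)],91.5),g([(181,318)],90.4),"top",g([(179.5,474)],152.4))
E
```

```text
hole [[ 480.  -154.3   68. ]] edges [[ 488.1 -155.7   68. ]
 [ 471.9 -152.8   68. ]
 [ 478.6 -162.4   68. ]]
foot [[ 475.  -157.6   91.5]
 [ 482.3 -152.3   91.5]
 [ 469.9 -150.    91.5]] [[ 476.2 -150.7   90.4]] top [[ 476.4 -153.4  152.4]]
```

Request:
step_arm:
  series:
    - {"jaw":0.98,"x":3.9,"y":-3.2,"z":0,"yaw":0}
    - {"jaw":0.98,"x":3.9,"y":-3.2,"z":-9,"yaw":0}
    - {"jaw":0.98,"x":3.9,"y":-3.2,"z":-17,"yaw":0}
    - {"jaw":0.98,"x":3.9,"y":-3.2,"z":-17,"yaw":0}
    - {"jaw":0.98,"x":3.9,"y":-3.2,"z":-17,"yaw":0}

```text
time_s: 24.43
tool_pos: [481.6, -156.6, 110.5]
ee_rot: [-0.001, 0.088, 0.996, 0.0]
force: [0.3, -0.1, -0.2]
width: 0.115
```

```bash
python3 st.py w21.png; python3 -c "
from h import *
crop(load('wrist'),225,170,345,330,3.6,'c21.png')"
```

```text
24.48 tcp [ 482.  -156.8  110.9] jaw heading 169.87723858353698 j [-0.4  0.2 -0.4  1.   0.  -1.8] F [-0.1  0.5 -1. ] w 9.5
```

View pics/c21.png

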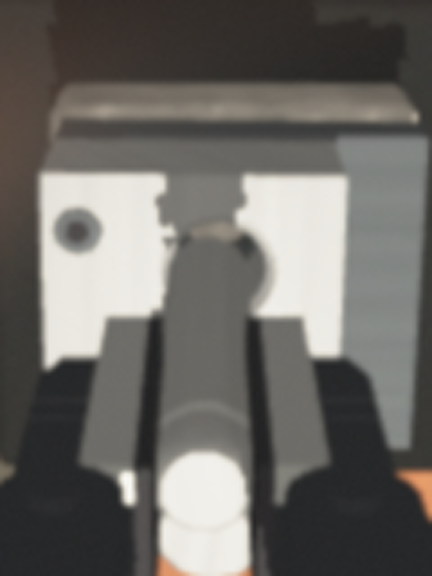

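```bash
python3 - <<'E'
from h import *
s=load("wrist");g=lambda p,z:onz(s,f(p,3.6,(225,170)),z)
print("hole",g([(163,270),(273,270),(218,218)],68));print("foot",g([(166,280),(252,280),(211,237)],75))
E
```

```text
hole [[ 488.6 -156.1   68. ]
 [ 471.9 -153.1   68. ]
 [ 478.8 -163.    68. ]]
foot [[ 487.7 -157.2   75. ]
 [ 475.2 -155.    75. ]
 [ 480.  -162.7   75. ]]
```

Request:
step_arm:
  series:
    - {"jaw":0.98,"x":-1.2,"y":0.9,"z":-2,"yaw":0}
    - {"jaw":0.98,"x":-1.2,"y":0.9,"z":-5,"yaw":0}
    - {"jaw":0.98,"x":-1.2,"y":0.9,"z":-9,"yaw":0}
    - {"jaw":0.98,"x":-1.2,"y":0.9,"z":-10,"yaw":0}
    - {"jaw":0.98,"x":-1.2,"y":0.9,"z":-10,"yaw":0}

```text
time_s: 24.9
tool_pos: [480.7, -155.7, 100.7]
ee_rot: [-0.001, 0.088, 0.996, 0.0]
force: [-1.0, 0.7, -1.2]
width: 0.114
```

Request:
step_arm:
  series:
    - {"jaw":0.98,"x":0,"y":0,"z":-5,"yaw":0}
    - {"jaw":0.98,"x":0,"y":0,"z":-10,"yaw":0}
    - {"jaw":0.98,"x":0,"y":0,"z":-15,"yaw":0}
    - {"jaw":0.98,"x":0,"y":0,"z":-20,"yaw":0}
    - {"jaw":0.98,"x":0,"y":0,"z":-24,"yaw":0}
    - {"jaw":0.98,"x":0,"y":0,"z":-25,"yaw":0}
    - {"jaw":0.98,"x":0,"y":0,"z":-25,"yaw":0}

```text
time_s: 25.48
tool_pos: [480.6, -155.9, 75.5]
ee_rot: [-0.001, 0.088, 0.996, 0.0]
force: [-0.0, 1.8, -1.7]
width: 0.116
```

Request:
step_arm:
  series:
    - {"jaw":0.98,"x":0,"y":0,"z":-1,"yaw":0}
    - {"jaw":0.6,"x":0,"y":0,"z":-1,"yaw":0}
    - {"jaw":0.6,"x":0,"y":0,"z":-1,"yaw":0}
    - {"jaw":0.6,"x":0,"y":0,"z":-1,"yaw":0}
    - {"jaw":0.6,"x":0,"y":0,"z":-1,"yaw":0}
    - {"jaw":0.6,"x":0,"y":0,"z":10,"yaw":0}
    - {"jaw":0.6,"x":0,"y":0,"z":35,"yaw":0}
    - {"jaw":0.6,"x":0,"y":0,"z":75,"yaw":0}
    - {"jaw":0.6,"x":0,"y":0,"z":100,"yaw":0}
    - {"jaw":0.6,"x":0,"y":0,"z":100,"yaw":0}

```text
time_s: 26.32
tool_pos: [485.7, -158.3, 183.7]
ee_rot: [0.006, 0.088, 0.996, -0.002]
force: [1.1, -0.1, -0.7]
width: 0.401
```

```bash
python3 st.py w22.png;  python3 -c "
from h import *
sd=snap('side');crop(sd,260,150,340,230,7,'s22.png');s=load('wrist');print(proj(s,[[480.2,-155.3,98],[485,-128.3,98]]),proj(sd,[[480.2,-155.3,98]]))"
```

```text
26.37 tcp [ 484.3 -157.7  181. ] jaw heading 169.87168105092482 j [-0.4  0.1 -0.3  1.1 -0.  -1.8] F [ 0.8  0.5 -0.4] w 34.1
[[293.  221.8]
 [292.7 259.6]] [[298.8 185.2]]
```

View pics/w22.png

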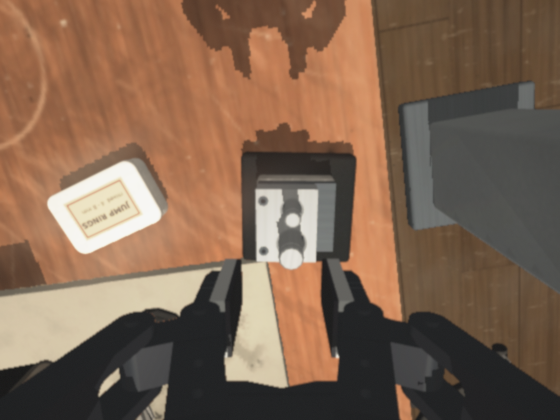

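View pics/s22.png

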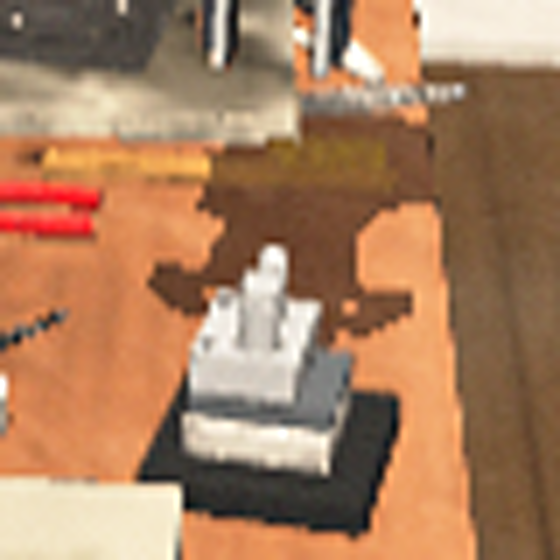

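Request:
step_arm:
  series:
    - {"jaw":0.0,"x":20,"y":-5,"z":0,"yaw":-1.4}
    - {"jaw":0.0,"x":50,"y":-10,"z":0,"yaw":-2.8}
    - {"jaw":0.0,"x":80,"y":-14,"z":0,"yaw":-4.2}
    - {"jaw":0.0,"x":110,"y":-14,"z":0,"yaw":-5.6}
    - {"jaw":0.0,"x":140,"y":-14,"z":0,"yaw":-7}
    - {"jaw":0.0,"x":158,"y":-14,"z":-10,"yaw":-8.4}
    - {"jaw":0.0,"x":158,"y":-14,"z":-25,"yaw":-9.8}
    - {"jaw":0.0,"x":158,"y":-14,"z":-40,"yaw":-11.2}
    - {"jaw":0.0,"x":158,"y":-14,"z":-46,"yaw":-12.6}
    - {"jaw":0.0,"x":158,"y":-14,"z":-46,"yaw":-13.1}

```text
time_s: 27.25
tool_pos: [636.2, -168.9, 125.5]
ee_rot: [-0.004, 0.615, 0.789, -0.001]
force: [0.0, 0.0, 0.1]
width: 1.001
```

Request:
step_arm:
  series:
    - {"jaw":0.05,"x":0,"y":0,"z":0,"yaw":0}
    - {"jaw":0.05,"x":0,"y":0,"z":0,"yaw":0}

```text
time_s: 27.42
tool_pos: [638.1, -169.8, 128.7]
ee_rot: [-0.001, 0.613, 0.79, -0.0]
force: [-0.3, -0.0, 0.5]
width: 0.949
```

```bash
python3 st.py w23.png
```

```text
27.47 tcp [ 638.6 -169.9  129.4] jaw heading 104.44462842754739 j [-0.4  0.4 -0.1  1.1 -0.  -0.6] F [ 0.2 -0.3 -0.2] w 80.8
```

View pics/w23.png

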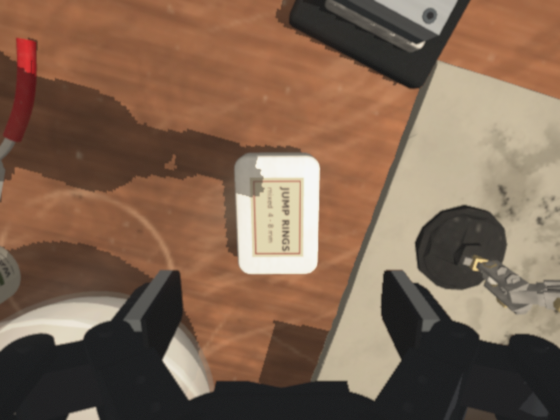

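```bash
python3 - <<'E'
from h import *
s=load("wrist")
rect("tin",onz(s,[(235,155),(320,155),(318,274),(238,274)],24.5))
sc=snap("scene");crop(sc,320,150,520,270,4,"sc23.png")
for z in (0,40,70,90): print(z,"wrist",onz(s,[(100,298),(165,312),(195,350),(205,372)],z)[:,:2].round().tolist(),"scene",onz(sc,[(377,190),(456,190)],z)[:,:2].round().tolist())
E
```

```text
tin [ 644.8 -171.6   24.5] edges [89.8 58.3 89.8 60.5] ang [ 104.4   15.2  -75.6 -166.2]
0 wrist [[759.0, -298.0], [759.0, -243.0], [791.0, -211.0], [811.0, -198.0]] scene [[861.0, -125.0], [1013.0, -274.0]]
40 wrist [[731.0, -282.0], [731.0, -235.0], [758.0, -208.0], [776.0, -196.0]] scene [[782.0, -180.0], [923.0, -319.0]]
70 wrist [[710.0, -270.0], [710.0, -229.0], [733.0, -205.0], [749.0, -195.0]] scene [[723.0, -222.0], [856.0, -353.0]]
90 wrist [[696.0, -262.0], [696.0, -225.0], [717.0, -203.0], [731.0, -195.0]] scene [[683.0, -250.0], [811.0, -375.0]]
```

View pics/sc23.png

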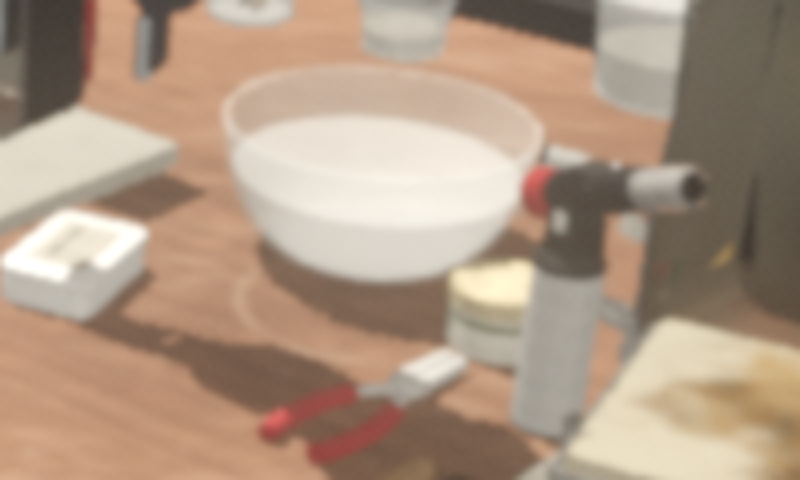

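```bash
python3 - <<'E'
from h import *
sd=snap("side");crop(sd,170,130,270,220,7,"s23.png")
sc=load("scene");cv2.imwrite("pics/w23b.png",cv2.resize(load("wrist")["bgr"][180:420,0:260],None,fx=3,fy=2.5))
sc=snap("scene")
for z in (50,60,70,80): print(z,onz(sc,[(376,178),(456,182),(416,167),(415,220)],z)[:,:2].round().tolist())
E
```

```text
50 [[826.0, -144.0], [949.0, -303.0], [970.0, -171.0], [684.0, -354.0]]
60 [[805.0, -159.0], [925.0, -315.0], [946.0, -185.0], [666.0, -365.0]]
70 [[784.0, -173.0], [902.0, -327.0], [922.0, -199.0], [648.0, -376.0]]
80 [[763.0, -188.0], [879.0, -339.0], [899.0, -214.0], [629.0, -387.0]]
```

View pics/s23.png

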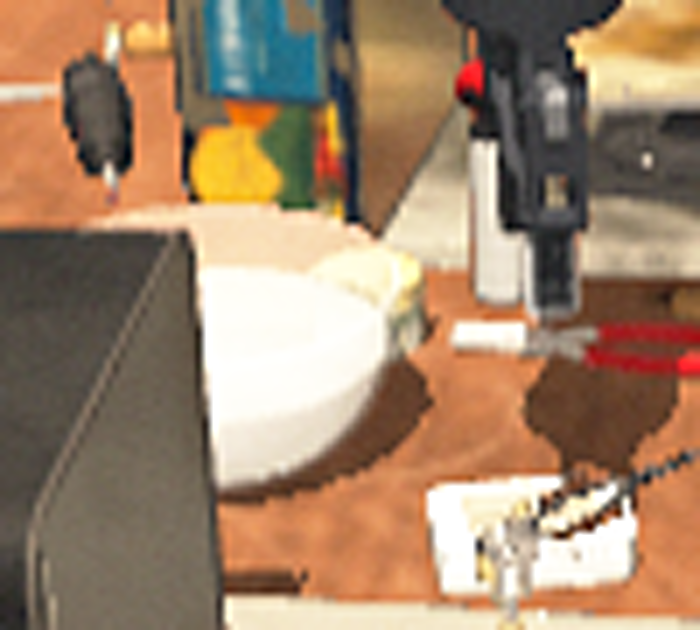

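View pics/w23b.png

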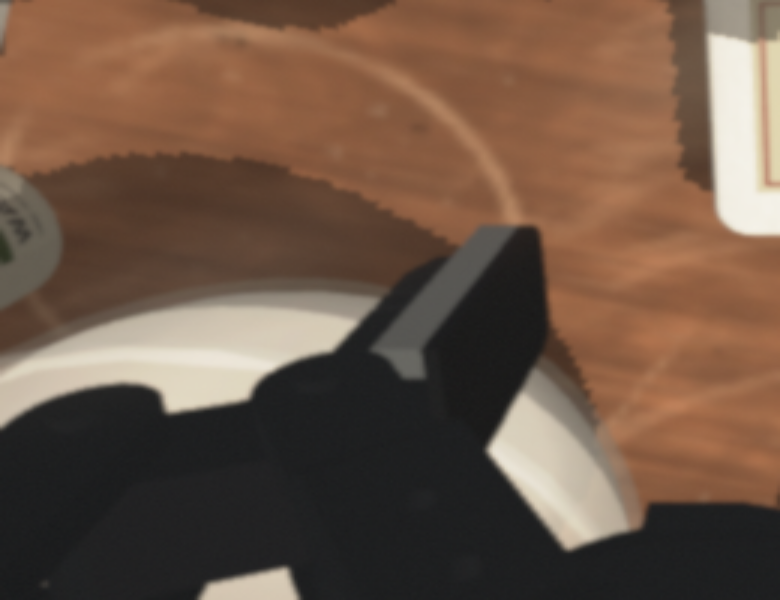

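```bash
python3 - <<'E'
from h import *
s=load("wrist");sc=load("scene");sd=load("side")
for z in (60,70,80,90,95,100):
    a=onz(sc,[(375.5,179),(456.5,183)],z)[:,:2]; print(z,"sc c",a.mean(0),np.linalg.norm(a[0]-a[1])/2,"wr",onz(s,[(77,293),(130,296),(203,360),(213,380)],z)[:,:2].round().tolist(),"side",onz(sd,[(225,174)],z)[0,:2])
o=readout.observe()
M=np.array([[638.6,-169.9]])
E
```

```text
60 sc c [ 859.1 -240.6] 99.65735358504863 wr [[717.0, -289.0], [711.0, -255.0], [748.0, -199.0], [763.0, -189.0]] side [ 728.3 -296.8]
70 sc c [ 837.  -253.9] 97.7209003423494 wr [[710.0, -285.0], [704.0, -252.0], [740.0, -199.0], [754.0, -189.0]] side [ 724.3 -275.2]
80 sc c [ 815.  -267.1] 95.78444709965027 wr [[703.0, -280.0], [698.0, -249.0], [731.0, -198.0], [745.0, -189.0]] side [ 720.3 -253.7]
90 sc c [ 792.9 -280.3] 93.84799385695099 wr [[696.0, -275.0], [691.0, -246.0], [723.0, -198.0], [736.0, -189.0]] side [ 716.3 -232.2]
95 sc c [ 781.9 -286.9] 92.87976723560142 wr [[693.0, -273.0], [688.0, -244.0], [719.0, -197.0], [731.0, -189.0]] side [ 714.3 -221.4]
100 sc c [ 770.9 -293.5] 91.9115406142519 wr [[689.0, -270.0], [684.0, -243.0], [715.0, -197.0], [727.0, -189.0]] side [ 712.3 -210.7]
```

Request:
step_arm:
  newtons: 30
  series:
    - {"jaw":0.05,"x":6.4,"y":-1.7,"z":-30,"yaw":0}
    - {"jaw":0.05,"x":6.4,"y":-1.7,"z":-65,"yaw":0}
    - {"jaw":0.05,"x":6.4,"y":-1.7,"z":-95,"yaw":0}
    - {"jaw":0.05,"x":6.4,"y":-1.7,"z":-115,"yaw":0}
    - {"jaw":0.05,"x":6.4,"y":-1.7,"z":-125,"yaw":0}
    - {"jaw":0.05,"x":6.4,"y":-1.7,"z":-129,"yaw":0}
    - {"jaw":0.05,"x":6.4,"y":-1.7,"z":-129,"yaw":0}
    - {"jaw":0.05,"x":6.4,"y":-1.7,"z":-129,"yaw":0}

```text
time_s: 28.28
tool_pos: [646.9, -172.3, 2.9]
ee_rot: [0.001, 0.613, 0.79, 0.0]
force: [0.2, -0.4, 0.6]
width: 0.953
```

```bash
python3 st.py w24.png
```

```text
28.33 tcp [ 647.3 -172.4    3.3] jaw heading 104.37990234305617 j [-0.4  0.5 -0.2  0.9  0.  -0.6] F [ 0.1 -0.4  0.5] w 80.6
```

View pics/w24.png

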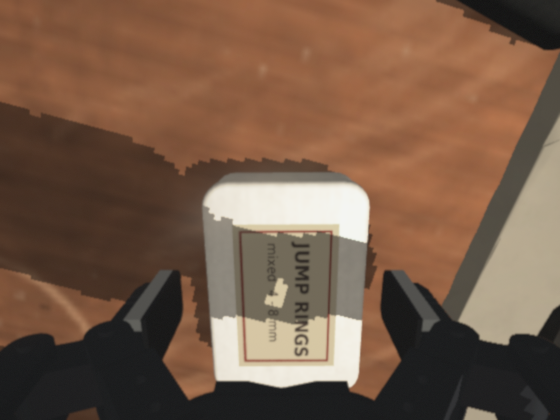

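Request:
step_arm:
  series:
    - {"jaw":0.05,"x":-2,"y":0,"z":-3,"yaw":0}
    - {"jaw":0.45,"x":-2,"y":0,"z":-4,"yaw":0}
    - {"jaw":0.45,"x":-2,"y":0,"z":-4,"yaw":0}
    - {"jaw":0.45,"x":-2,"y":0,"z":-4,"yaw":0}
    - {"jaw":0.45,"x":-2,"y":0,"z":-4,"yaw":0}
    - {"jaw":0.45,"x":-2,"y":0,"z":-4,"yaw":0}
    - {"jaw":0.45,"x":-2,"y":0,"z":-4,"yaw":0}

```text
time_s: 28.92
tool_pos: [644.0, -172.0, -1.9]
ee_rot: [0.0, 0.613, 0.79, 0.0]
force: [-1.4, 0.4, 5.9]
width: 0.69
```

```bash
python3 st.py w25.png
```

```text
28.97 tcp [ 644. -172.   -2.] jaw heading 104.37477704893688 j [-0.4  0.5 -0.2  0.9 -0.  -0.6] F [-0.4  0.1  5.5] w 58.6
```

View pics/w25.png

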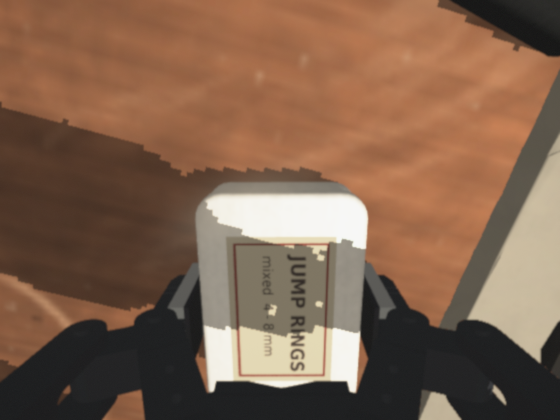

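Request:
step_arm:
  newtons: 40
  series:
    - {"jaw":0.5,"x":0,"y":0,"z":8,"yaw":0}
    - {"jaw":0.5,"x":0,"y":-5,"z":35,"yaw":0}
    - {"jaw":0.5,"x":-10,"y":-30,"z":65,"yaw":-0.5}
    - {"jaw":0.5,"x":-25,"y":-60,"z":85,"yaw":-1.5}
    - {"jaw":0.5,"x":-50,"y":-90,"z":90,"yaw":-2.5}
    - {"jaw":0.5,"x":-85,"y":-100,"z":90,"yaw":-3.5}
    - {"jaw":0.5,"x":-122,"y":-100,"z":90,"yaw":-4.5}
    - {"jaw":0.5,"x":-158,"y":-95,"z":90,"yaw":-4.9}
    - {"jaw":0.5,"x":-187,"y":-88,"z":90,"yaw":-4.9}
    - {"jaw":0.5,"x":-187,"y":-85,"z":80,"yaw":-4.9}

```text
time_s: 29.8
tool_pos: [450.6, -254.8, 77.2]
ee_rot: [-0.003, 0.768, 0.641, -0.001]
force: [-0.6, 0.0, -1.4]
width: 0.684
```

Request:
step_arm:
  series:
    - {"jaw":0.5,"x":0,"y":0,"z":-20,"yaw":0}
    - {"jaw":0.5,"x":0,"y":0,"z":-20,"yaw":0}
    - {"jaw":0.5,"x":0,"y":0,"z":-20,"yaw":0}

```text
time_s: 30.05
tool_pos: [455.8, -256.0, 56.4]
ee_rot: [-0.001, 0.767, 0.642, -0.0]
force: [0.1, 0.2, -0.6]
width: 0.688
```

```bash
python3 st.py w26.png; python3 -c "
from h import *
s=snap('scene');crop(s,200,90,400,240,4,'s26.png')"
```

```text
30.1 tcp [ 456.8 -256.6   57.2] jaw heading 79.8972079043388 j [-0.6  0.3 -0.5  0.9  0.  -0.5] F [ 0.3  0.3 -0.1] w 58.5
```

View pics/w26.png

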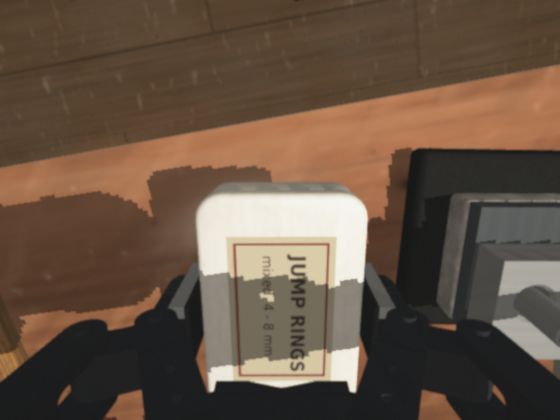

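View pics/s26.png

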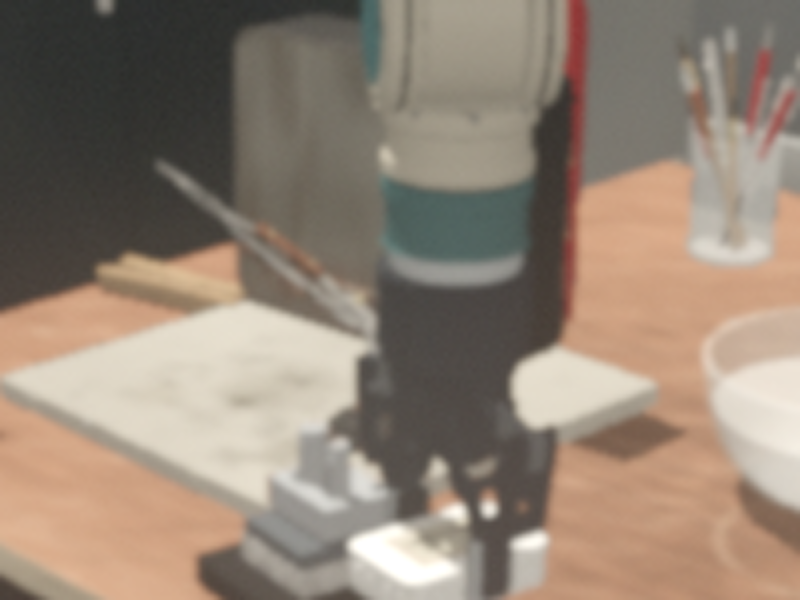

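```bash
python3 - <<'E'
from h import *
s=load("wrist");print(onz(s,[(22,350),(0,290)],10))
E
```

```text
[[ 500.5 -428.1   10. ]
 [ 458.9 -425.2   10. ]]
```

Request:
step_arm:
  series:
    - {"jaw":0.5,"x":0,"y":0.5,"z":-15,"yaw":0}
    - {"jaw":0.5,"x":0,"y":0.5,"z":-30,"yaw":0}
    - {"jaw":0.5,"x":0,"y":0.5,"z":-40,"yaw":0}
    - {"jaw":0.5,"x":0,"y":0.5,"z":-40,"yaw":0}
    - {"jaw":0.5,"x":0,"y":0.5,"z":-40,"yaw":0}

```text
time_s: 30.57
tool_pos: [456.7, -256.2, 17.2]
ee_rot: [-0.0, 0.767, 0.642, -0.0]
force: [0.7, -0.9, 0.2]
width: 0.687
```

```bash
python3 st.py w27.png; python3 -c "
from h import *
s=snap('scene');crop(s,220,150,370,270,5,'s27.png')"
```

```text
30.62 tcp [ 457.2 -256.6   17.8] jaw heading 79.88668738855307 j [-0.6  0.3 -0.5  0.8 -0.  -0.5] F [-0.2 -0.5 -0.8] w 58.5
```

View pics/s27.png

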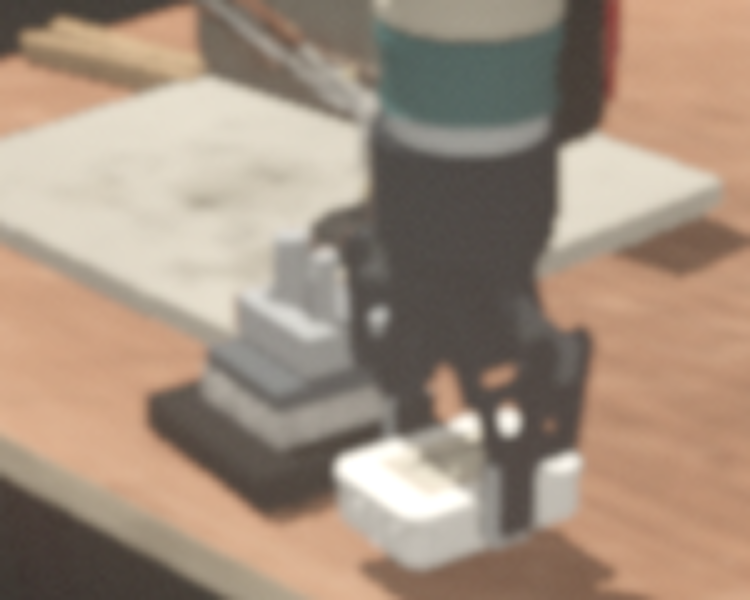

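View pics/w27.png

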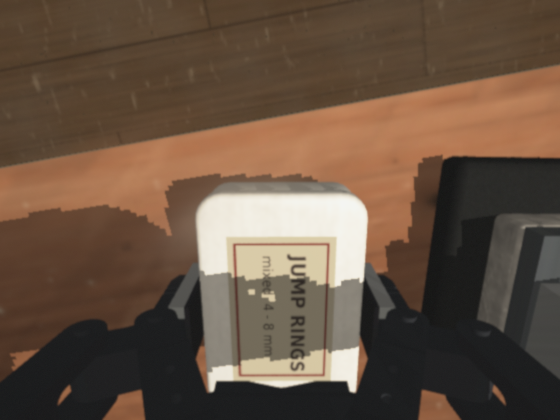

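Request:
step_arm:
  series:
    - {"jaw":0.5,"x":0,"y":1,"z":-8,"yaw":0}
    - {"jaw":0.5,"x":0,"y":1,"z":-14,"yaw":0}
    - {"jaw":0.5,"x":0,"y":1,"z":-17,"yaw":0}
    - {"jaw":0.5,"x":0,"y":1,"z":-18,"yaw":0}
    - {"jaw":0.5,"x":0,"y":1,"z":-18,"yaw":0}

```text
time_s: 31.08
tool_pos: [456.1, -255.0, -1.3]
ee_rot: [-0.001, 0.767, 0.642, -0.0]
force: [0.0, 0.4, -0.6]
width: 0.686
```

Request:
step_arm:
  series:
    - {"jaw":0.5,"x":0,"y":0,"z":-1,"yaw":0}
    - {"jaw":0.5,"x":0,"y":0,"z":-1,"yaw":0}
    - {"jaw":0.2,"x":0,"y":0,"z":-1,"yaw":0}
    - {"jaw":0.2,"x":0,"y":0,"z":-1,"yaw":0}
    - {"jaw":0.2,"x":0,"y":0,"z":-1,"yaw":0}
    - {"jaw":0.2,"x":0,"y":0,"z":6,"yaw":0}
    - {"jaw":0.2,"x":0,"y":0,"z":30,"yaw":0}
    - {"jaw":0.2,"x":0,"y":0,"z":70,"yaw":0}
    - {"jaw":0.2,"x":0,"y":0,"z":110,"yaw":0}

```text
time_s: 31.83
tool_pos: [455.1, -254.3, 109.8]
ee_rot: [-0.002, 0.767, 0.642, -0.0]
force: [1.6, -0.6, -0.2]
width: 0.803
```

Request:
step_arm:
  series:
    - {"jaw":0.2,"x":-10,"y":20,"z":40,"yaw":0}
    - {"jaw":0.2,"x":-30,"y":40,"z":80,"yaw":0}
    - {"jaw":0.2,"x":-40,"y":60,"z":110,"yaw":0}
    - {"jaw":0.2,"x":-40,"y":60,"z":110,"yaw":0}
    - {"jaw":0.2,"x":-40,"y":60,"z":110,"yaw":0}
    - {"jaw":0.2,"x":-40,"y":60,"z":110,"yaw":0}

```text
time_s: 32.33
tool_pos: [416.9, -195.5, 219.7]
ee_rot: [0.001, 0.767, 0.642, 0.0]
force: [0.0, -0.0, -0.8]
width: 0.798
```

```bash
python3 st.py w28.png; python3 -c "
from h import *
s=snap('scene','sc28.png');crop(load('wrist'),150,130,400,300,3.1,'c28.png')"
```

```text
32.38 tcp [ 416.4 -195.3  218.5] jaw heading 79.87462473418974 j [-0.6 -0.  -0.4  1.2 -0.  -0.4] F [-0.2  0.1  0. ] w 68.0
```

View pics/w28.png

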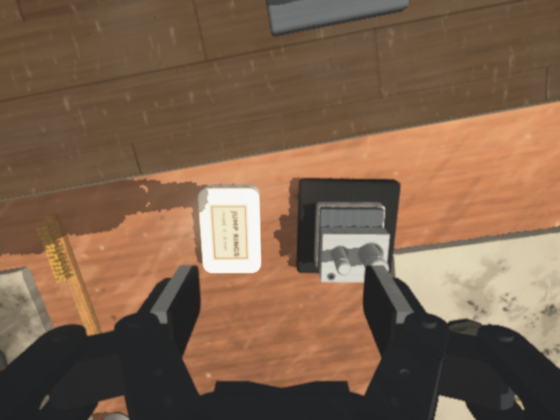

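View pics/c28.png

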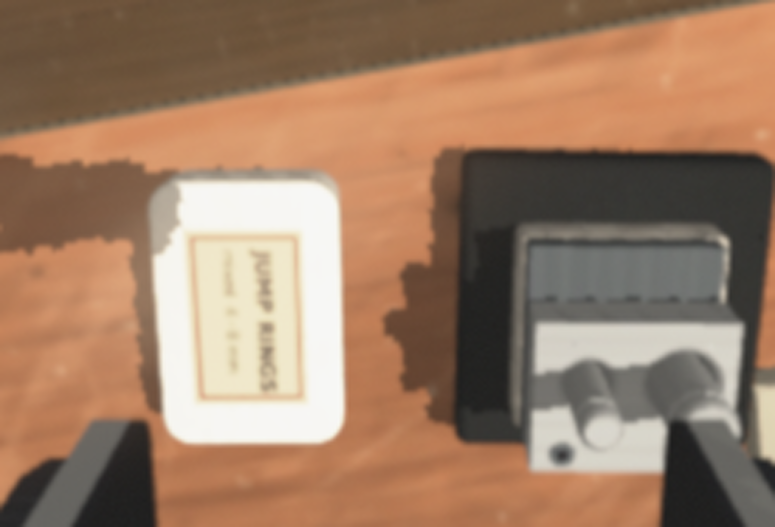

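View pics/sc28.png

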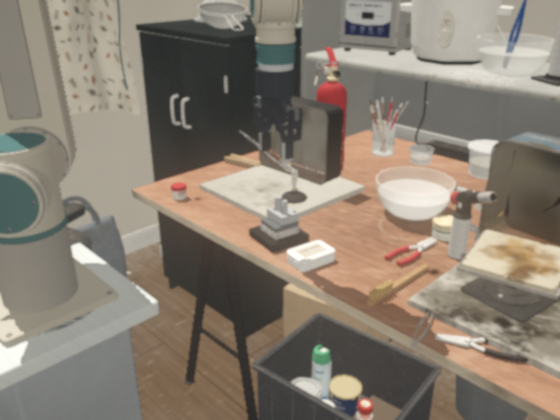

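Everything looks in place; one numeric check of all parts in the pad frame.

```bash
python3 - <<'E'
from h import *
s=load("wrist");g=lambda p,z:onz(s,f(p,3.1,(150,130)),z)
t=quad([((151,210),(163,420)),((180,442),(330,440)),((344,420),(340,200)),((320,181),(175,180))])
T=g(t,24.5);rect("tin",T)
P=g([(462,153),(772,160),(457,440)],20);print("pad corners FL,FR,BL",P)
pc=(P[1]+P[2])/2;print("pad centre",pc, "edges",np.linalg.norm(P[1]-P[0]),np.linalg.norm(P[2]-P[0]))
c=g([(529,320),(744,322),(529,470)],68);cc=(c[1]+c[2])/2;print("cut top centre",cc)
b=g([(515,231),(729,234)],36);print("block front mid",b.mean(0))
u=np.array([.984,-.177,0]);v=np.array([.177,.984,0])
for n,q in (("tin",T.mean(0)),("cutter",cc-8*u),("block",b.mean(0)+32*u),("thin top",g([(603,430)],98)[0]),("thick top",g([(703,415)],98)[0])):
  print(n,(q-pc)@u,(q-pc)@v)
o=readout.observe();print(o["force"],np.abs(o["qd"]).max())
sd=snap("side","sd28.png");crop(sd,240,160,350,300,4,"s28.png")
E
```

```text
tin [ 458.  -255.4   24.5] edges [59.2 89.8 60.2 88.4] ang [ -10.8   80.7  169.9 -100.5]
pad corners FL,FR,BL [[ 418.4 -179.4   20. ]
 [ 437.7  -84.2   20. ]
 [ 515.5 -197.    20. ]]
pad centre [ 476.6 -140.6   20. ] edges 97.07303463210943 98.6638670131525
cut top centre [ 487.4 -142.8   68. ]
block front mid [ 447.9 -135.6   36. ]
tin 1.992763910576121 -116.27806543002934
cutter 3.058474814844785 -0.23392240444726847
block 2.843806546837314 -0.1513468142839801
thin top 6.793289031986967 -14.421177674359958
thick top 2.48816556197211 11.260708416939801
[ 0.1  0.3 -1. ] 0.016551360778728395
```

View pics/s28.png

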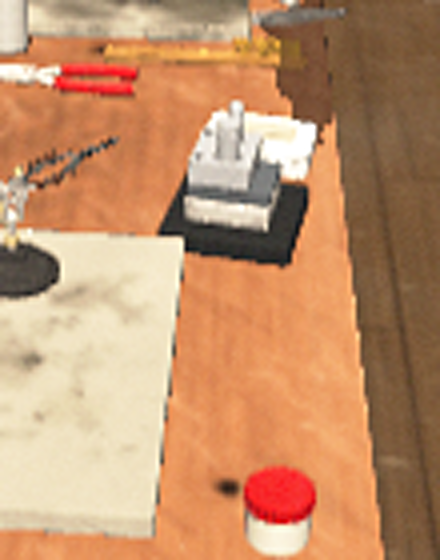

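```bash
python3 -c "
from bench import ticket
print(ticket.sign_off())"
```

```text
the job is handed in; nothing more can be done
None
```

The disc cutter is set up as asked, and I handed the job in at about 32 s of the 128 s allowed. No verdict was reported.

I measured these in the last pictures, relative to the pad centre (calibration is good to about 2 mm):

- **Block:** about 3 mm off the pad centre and square to it.
- **Cutter:** within about 1 mm of the block centre in that picture, and never more than about 2 mm in earlier ones. The ledge faces the front.
- **Punches:** both went into their own holes without any contact force. After each release, its top was within about 1 pixel of the fully-down position in the side view.
- **Tin:** flat, 116 mm to the right of the pad centre, which leaves about 36 mm clear. It is 2 mm off mid-side and parallel to within about 1°.
- **Pot and brush:** the gripper never came near them. In the last pictures both look where they started, but I judged this by eye rather than measuring it.

One reading disagreed. In the last wrist view a finger hid part of the thick punch's top, so it read about 5 mm short of the expected position front-to-back. I relied on the side view and the earlier unobstructed wrist view, where it read within 2 mm.

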